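Fit the slew-post snap ring on a model excavator

ROBOT

A 7-joint arm with a two-finger parallel gripper is mounted at the origin on the work surface. World frame = base frame: x ahead of the robot, y to its left, z up, the work surface at z = 0. Lengths are in m, angles in rad, forces in N, time in s.
With the tool pointing down it reaches from about 0.35 to 0.9 m from the base axis. Payload 19.9 kg.
Tool frame: the origin (TCP) lies between the finger pads; the fingertips stand bot.tip_reach ahead of it and the grasp point (between the pads) is the TCP (bot.tip_reach is the distance from the TCP to the fingertips, in m); z points along the fingers, y is the direction in which the jaws open and shut (so a half turn about z gives the same grasp; the last joint's range is limited). The gripper opens to 85 mm and grips with 20 to 120 N. Pads are 22 mm wide; open, the fingers measure 114 mm over their backs; the gripper's body (76 mm by 85 mm) begins 54 mm behind the grasp point. The pads swing forward as they close: fully open they stand 13 mm farther back than shut.
Start: joints at [-1.349, 0.417, -0.01, 1.614, 0.005, 1.111, -0.053], TCP at [0.163, 0.603, 0.216] pointing down, gripper open.
Joint ranges: [-2.81, 2.81], [-0.39, 2.02], [-1.27, 1.25], [0.06, 2.57], [-1.19, 4.33], [0.19, 2], [-2.82, 2.82]. Speed limits (rad/s): [1.89, 1.89, 2.39, 2.39, 3.01, 3.01, 3.01].

INTERFACE

Orientations are given as a rotation vector (axis times angle).
In Python, from rig import bot gives the robot as it stands.
- The arm moves only by the tool send_rows, never from a script. Its argument "increments" is a list of rows, each a list of 6 numbers: the shift along the tool's x, y, z each as a share of 500 mm, from -1 to 1, then the turn, a rotation vector about the tool's x, y, z each as a share of 180 degrees, from -1 to 1. In form: [[x, y, z, rx, ry, rz], ...]. A call has 1 to 12 rows; each row is the pose to reach, as a shift and turn from the pose measured when the call began, along the tool's axes at that moment, turning the shorter way round; what a row does not reach only later rows make up. A row lasts 1/10 s, in which the tool goes at most 50 mm and 8.59 degrees, less where a joint would pass 70% of its speed; a pose out of reach is approached as far as the arm can. A call with a number of a shift or a turn outside -1 to 1 is refused whole. A call with a gripper value outside its range is refused whole. "jaw" is the gripper's target within -1 to 1 (shut at 1, half-way at 0, fully open at -1), set as the call begins (left out, the last holds). The fingers move at their own pace and stop on an object; the grip force is fixed at half the most. Time passes only in rows, so rows that repeat a pose let the fingers close. It gives the time, the measured TCP pose, the force and the opening at its end, in the units of the state.
- bot.state(): the state, without advancing time (a new reading comes with each control period).
- bot.get_image(name): name is "scene" or "side" or "wrist"; returns a dict with "color" (384x512x3 uint8, blue, green, red), "intrinsics" (3x3 intrinsics, pixels), "k1" (the pictures are not rectified: a ray, as slopes to the right and down, at radius r is drawn at 1 + k1 r^2 times it, then the intrinsics apply), "R" (3x3) and "t" (3): a world point X has camera coordinates R X + t. Camera axes: x right, y down, z forward; pixel columns grow to the right and rows downward; lengths in m; the calibration is good to about 2 mm. A picture is of the moment at which its call begins. There is no depth.
- bot.finish_job(): hands the job in, once; it reports no verdict.
Trained networks look in a picture, given as the dict that the camera call returned (one of the last four; its "shot" number tells which), for a name from the list of things; names that differ only in an ending like _2 or _b are one class to them, and where a whole thing is asked for, a point or a joint stands for the part that bears it (a point fixed in the world has none). Each returns a list of dicts, best first, with "confidence" (0 to 1); they miss things now and then, are a little off and sometimes report something else, mostly with a low value. They report only what shows in the picture. A call takes as long as a camera call. They do not tell look-alikes from the thing itself.
- bot.recognise(picture, name): "xyz" ([x, y, z] in m, in world coordinates, good to about 4 mm: the middle of the surface that is visible of it).
- bot.cut_out(picture, name): "region" (384x512 bool, what is visible of it).
The state is a dict: "t": time; "qpos": joint angles; "joint_vel": joint speeds; "joint_efforts": joint torques, N m; "tcp_pos": TCP position; "tcp_rot": TCP orientation; "ft_force": force on the tool from outside, world axes, zero at the start; "ft_torque": the same for the moment, N m; "finger_gap": finger opening in m.
Only numpy, scipy, OpenCV 4.12 (cv2) and the standard library are available. Lean on these libraries where they do the work, as an engineer would, in place of code of your own. Each camera call takes 0.05 s, during which the arm holds its last target.

TASK

One of the two excavator undercarriages still lacks the snap ring on its upright turntable post. Pick up the large steel snap ring from the cardboard sheet by its two upright eye tabs, squeezing them together so that the ring spreads, lower it still spread over the post until it lies on the grey turntable, and let go so that it contracts into the groove under the post's head. Leave the small ring where it lies.

Things in the scene. Friction and masses are not known exactly. Their poses are not given: they have to be found in the camera images.
- snap_ring: Large flat steel snap ring, 62 mm outside, 5 mm thick, 70 g, flat on the 2 mm cardboard sheet. Origin: ring centre, underside; z up; x points to its two eyes. Two sprung halves hinge at the back, 27 mm behind the centre; their tails cross in front, so squeezing the eyes together spreads the ring. Its inward teeth leave a 25 mm opening when shut, 35 mm or more when spread.
- eyes (a point): Grip point between the eyes, 38 mm ahead of the ring's origin, 28 mm above its underside. Eyes: two upright tabs 12 mm long, 6 mm thick, tops 40 mm up; tails below are up to 10 mm high. Squeeze along the ring's y with 3 to 7 N. Shut: tabs 35 mm ahead of the origin, 56 mm over their outsides; squeezed to their stop: 41 mm ahead, 16 mm over all (the ring may slide 6 mm along x meanwhile).
- snap_ring_left (a joint): Spread of the ring: turn in rad of each half (both turn alike); 0 shut, as at the start, 0.28 fully spread (stop); springs back to 0 when released.
- seat (a point): Centre of the top of the grey turntable (68 mm wide, 52 mm above the bench) of the fixed undercarriage (154 x 116 mm) without a ring, on the post axis: the ring's underside belongs here, pointing any way. Groove: neck 22 mm thick, 0 to 10 mm above; head 30 mm thick, 10 to 18 mm above; then a cone to 10 mm thick, top at 32 mm. All else is lower. The other undercarriage already has its ring.
- small_ring: Small snap ring, a bystander: open steel ring, 41 mm outside, 5 mm thick, two round eyes 12 mm high beside its gap, on the same cardboard sheet. Origin: centre of its underside. To be left alone.
Things that resemble listed ones, but are neither listed nor needed, are in the scene too. There is more than one size of the snap_ring; the job needs the middle-sized.

How it is judged:
On the way, in this order (a step that is already met when the one before it is completed fails the run):
1. the fingers hold the snap ring spread, clear above the top of the bare post (value of joint snap_ring_left above 0.18 rad and contact force between the fingers and snap_ring above 0.5 N and z of snap_ring in the frame of seat above 0.032 m and horizontal distance between snap_ring and seat below 0.03 m), for 0.1 s.
2. the ring, still spread by the fingers, is down at the groove, around the post (value of joint snap_ring_left above 0.12 rad and contact force between the fingers and snap_ring above 0.5 N and z of snap_ring in the frame of seat below 0.007 m and horizontal distance between snap_ring and seat below 0.015 m), for 0.05 s.
At the end, for the whole second after the job is handed in: The large snap ring lies level (within 10 degrees) on the turntable of the undercarriage that had none, its centre within 10 mm of the post's axis, its underside within 6 mm of the turntable and so below the post's head, contracted (spread under 0.06 rad), at rest and released (value of joint snap_ring_left below 0.06 rad and horizontal distance between snap_ring and seat below 0.01 m and z of snap_ring in the frame of seat between -0.004 and 0.006 m and angle between snap_ring's own z axis and vertical below 0.17 rad and linear speed of snap_ring below 0.02 m/s); the robot touches nothing.
It fails at once if the small ring was moved more than 30 mm (distance of small_ring from where it was at the start of the episode above 0.03 m).
It also fails if it takes over 38 s, if anything falls off the work surface, if the arm or the gripper's body presses on something with over 40 N, if the wrist force passes 120 N, or if a joint passes its speed limit or range.

## Working session

There is one attempt and no reset: what is moved stays moved. The work goes in short steps, Python scripts to look and compute and a tool call to move; the robot and the scene stay as the last step left them, time stands still between calls to the robot, and variables do not carry over. Pictures are saved under pics/ and viewed, and the job is handed in when it is done.

Besides the shell and the picture viewer there is one more tool, called after "Emit:" by a JSON object that holds its "name" and its "arguments", one argument or row to a line. send_rows: Moves the arm, as the interface text tells. Its arguments: {"type":"object","properties":{"increments":{"type":"array","items":{"type":"array","items":{"type":"number","minimum":-1,"maximum":1}}},"jaw":{"type":"number"}},"required":["increments"]}

```bash
ls; mkdir -p pics; python3 - <<'E'
from rig import bot
import cv2,pickle
print(bot.state(), bot.tip_reach)
d={}
for n in ["scene","side","wrist"]:
    p=bot.get_image(n); d[n]=p; cv2.imwrite(f"pics/{n}0.png",p["color"]); print(n,p["intrinsics"],p["k1"],p["R"],p["t"])
for n in ["scene","side","wrist"]:
    for nm in ["snap_ring","small_ring"]:
        for x in bot.recognise(d[n],nm): print(n,nm,x)
pickle.dump(d,open("d0.pkl","wb"))
E
```

```text
pics
{'t': 0.0, 'qpos': array([-1.34850531,  0.41797148, -0.0103225 ,  1.61420096,  0.00471817,
        1.11069683, -0.05297295]), 'joint_vel': array([-0.00016729, -0.0003514 , -0.00014257,  0.00010839, -0.00038558,
        0.00129854,  0.00040436]), 'joint_efforts': array([-3.37245765e-04, -8.64442778e+01,  6.78889174e-01, -4.34907889e+01,
        1.91286381e-02,  7.26739338e-03,  9.89784553e-06]), 'tcp_pos': array([0.1628708 , 0.60301114, 0.2152505 ]), 'tcp_rot': array([-4.13057670e-01, -3.11425477e+00,  1.96556969e-03]), 'ft_force': array([ 0.79372603, -0.44526286, -0.29923003]), 'ft_torque': array([-0.03919688,  0.01443278,  0.00778294]), 'finger_gap': 0.08501311019458752} 0.019
scene [[410.6172193    0.         256.75398597]
 [  0.         410.6172193  193.18472731]
 [  0.           0.           1.        ]] -0.03392693683829385 [[-0.15414661  0.98796297 -0.01296152]
 [ 0.63345164  0.0887495  -0.76867584]
 [-0.75827294 -0.12669927 -0.63950719]] [ 0.0929256  -0.27985259  1.24295821]
side [[368.34376421   0.         254.00867224]
 [  0.         368.34376421 186.02114058]
 [  0.   
[... 311 characters left out ...]
       0.           1.        ]] 0.00715085044425599 [[ 0.25901154  0.96587323 -0.00138918]
 [ 0.93107216 -0.24929606  0.26637587]
 [ 0.256939   -0.07028785 -0.96386823]] [-0.62449355 -0.03653814  0.37765787]
scene snap_ring {'xyz': [0.376, -0.3335, 0.0082], 'confidence': 0.75}
scene snap_ring {'xyz': [0.6887, 0.2499, 0.0031], 'confidence': 0.75}
scene snap_ring {'xyz': [0.4881, -0.0215, 0.0069], 'confidence': 0.68}
scene small_ring {'xyz': [0.6319, -0.0027, 0.007], 'confidence': 0.56}
side snap_ring {'xyz': [0.3555, -0.3361, 0.0094], 'confidence': 0.57}
side snap_ring {'xyz': [0.6806, 0.2434, -0.0001], 'confidence': 0.52}
side small_ring {'xyz': [0.6185, -0.0019, 0.0054], 'confidence': 0.5}
```

View pics/scene0.png

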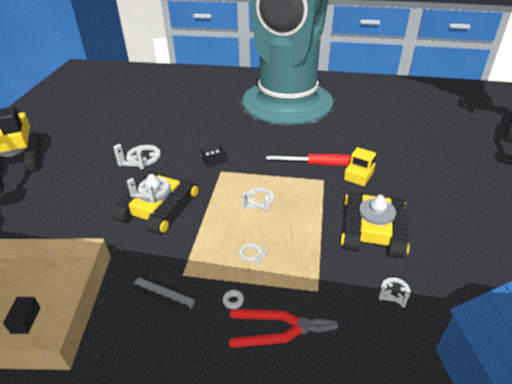

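View pics/side0.png

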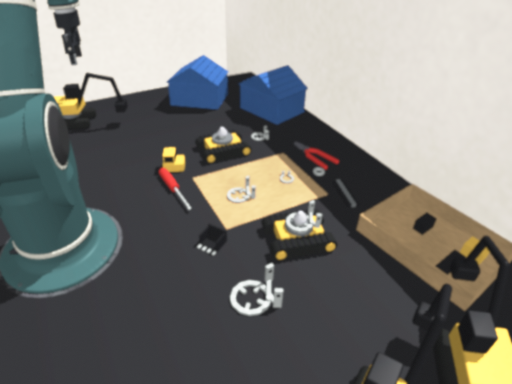

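View pics/wrist0.png

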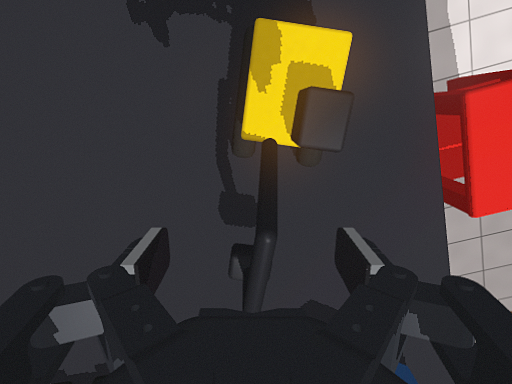

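Scene: snap-ring-like candidates are (258,198) on the cardboard, (138,156) on the bench (largest), (396,291) on the bench (smallest), the one already on the left undercarriage at (155,188), and the small ring at (252,253). The bare post is at (378,210). By the description I choose (258,198). I'll check it in a close crop and measure sizes.

```bash
cat > h.py <<'E'
import numpy as np,cv2
from scipy.spatial.transform import Rotation as Rn
def ray(p,uv):
    K=p["intrinsics"];k=p["k1"]
    x=np.linalg.inv(K)@np.array([uv[0],uv[1],1.0]);d=x[:2];u=d.copy()
    for _ in range(30): u=d/(1+k*(u@u))
    v=p["R"].T@np.array([u[0],u[1],1]);c=-p["R"].T@np.array(p["t"])
    return c,v
def onz(p,uv,z):
    c,v=ray(p,uv);return c+v*(z-c[2])/v[2]
def proj(p,X):
    c=p["R"]@np.array(X)+p["t"];u=c[:2]/c[2];u=u*(1+p["k1"]*(u@u))
    return u*np.diag(p["intrinsics"])[:2]+p["intrinsics"][:2,2]
def tri(obs):
    A=np.zeros((3,3));b=np.zeros(3)
    for p,uv in obs:
        c,v=ray(p,uv);v=v/np.linalg.norm(v);M=np.eye(3)-np.outer(v,v);A+=M;b+=M@c
    return np.linalg.solve(A,b)
E
python3 - <<'E'
from h import *
import pickle
d=pickle.load(open("d0.pkl","rb"))
s=d["scene"]["color"];e=d["side"]["color"]
A=cv2.resize(s[165:275,190:330],None,fx=3.5,fy=3.5,interpolation=cv2.INTER_CUBIC)[:380]
c=lambda im,y,x:cv2.resize(im[y:y+90,x:x+120],(400,300),interpolation=cv2.INTER_CUBIC)
cv2.imwrite("pics/crop1.png",np.vstack([np.hstack([c(s,165,200),c(s,170,320)]),np.hstack([c(e,155,200),c(e,110,170)])]))
w=d["wrist"]
cam=-w["R"].T@w["t"];T=Rn.from_rotvec([-4.13057670e-01, -3.11425477e+00,  1.96556969e-03]).as_matrix()
print("cam in tool",T.T@(cam-[0.1628708 , 0.60301114, 0.2152505]));print(T);print("camR in tool",w["R"]@T)
E
```

```text
cam in tool [ 6.64913766e-02  8.18395510e-05 -1.57634231e-01]
[[-9.65424433e-01  2.60682972e-01 -2.27818374e-04]
 [ 2.60683052e-01  9.65423652e-01 -1.23208793e-03]
 [-1.01243096e-04 -1.24887618e-03 -9.99999215e-01]]
camR in tool [[ 1.73084855e-03  9.99998492e-01  1.40128927e-04]
 [-9.63894041e-01  1.70567079e-03 -2.66280618e-01]
 [-2.66280455e-01  3.25821983e-04  9.63895540e-01]]
```

View pics/crop1.png

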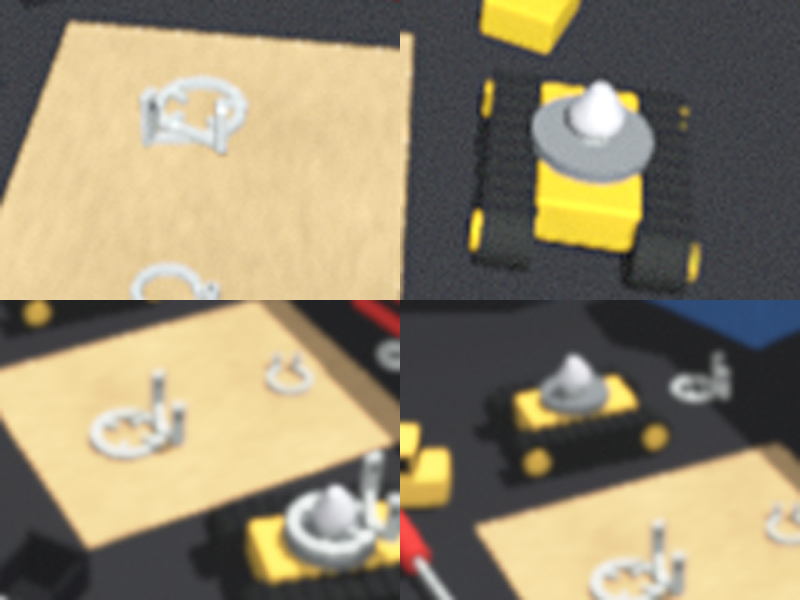

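```bash
python3 - <<'E'
from h import *
import pickle
d=pickle.load(open("d0.pkl","rb"));s=d["scene"];e=d["side"]
print("tabL",tri([(s,(245,193.5)),(e,(247.4,177.5))]), onz(s,(245,193.5),.042),onz(e,(247.4,177.5),.042),onz(e,(253.4,186.5),.042))
print("tabR",tri([(s,(266.6,195.6)),(e,(253.4,186.5))]), onz(s,(266.6,195.6),.042))
print("tip",tri([(s,(380,195.5)),(e,(222.2,127.1))]),onz(s,(380,195.5),.083),onz(e,(222.2,127.1),.083))
print("ring back rim", onz(s,(200+200/3.333,165+78/3.333),.007))
E
```

```text
tabL [ 0.49573547 -0.03022944  0.05163796] [ 0.4993815  -0.04000212  0.042     ] [ 0.49854869 -0.00130539  0.042     ] [ 0.49433977 -0.04486668  0.042     ]
tabR [ 0.50016124 -0.0074993   0.02737828] [0.49985281 0.00478471 0.042     ]
tip [0.52223785 0.22110515 0.08578655] [0.518246   0.22216399 0.083     ] [0.52422922 0.22519731 0.083     ]
ring back rim [ 0.43615912 -0.01861855  0.007     ]
```

```bash
cat >> h.py <<'E'
def row(st,pos,yaw_deg):
    """tool x azimuth yaw_deg, tool z down"""
    T=Rn.from_rotvec(st["tcp_rot"]).as_matrix()
    a=np.radians(yaw_deg);x=np.array([np.cos(a),np.sin(a),0]);z=np.array([0,0,-1.]);y=np.cross(z,x)
    G=np.stack([x,y,z],1)
    return np.round(np.r_[T.T@(np.array(pos)-st["tcp_pos"])/0.5, Rn.from_matrix(T.T@G).as_rotvec()/np.pi],4)
E
python3 - <<'E'
from rig import bot
from h import *
st=bot.state()
print(row(st,[.2,.53,.3],165).tolist());print(row(st,[.47,-.02,.17],178).tolist())
E
```

```text
[-0.1098, -0.1223, -0.1684, -0.0001, 0.0, -0.0006]
[-0.9179, -1.0434, 0.0918, -0.0001, 0.0, -0.0728]
```

Emit:
{"name": "send_rows", "arguments": {
  "increments": [
    [0,0,-0.1,0,0,0],
    [0,0,-0.17,0,0,0],
    [-0.1,-0.11,-0.17,0,0,-0.01],
    [-0.8,-0.9,0.0,0,0,-0.06],
    [-0.8,-0.9,0.0,0,0,-0.06],
    [-0.8,-0.9,0.0,0,0,-0.06],
    [-0.8,-0.9,0.0,0,0,-0.06],
    [-0.8,-0.9,0.0,0,0,-0.06],
    [-0.8,-0.9,0.0,0,0,-0.06],
    [-0.8,-0.9,0.0,0,0,-0.06],
    [-0.8,-0.9,0.0,0,0,-0.06]
  ],
  "jaw": -1
}}

```text
t: 1.55
tcp_pos: [0.3624, 0.2031, 0.2401]
tcp_rot: [0.118, 3.139, 0.001]
ft_force: [1.5, 0.5, -0.2]
finger_gap: 0.0852
```

```bash
python3 - <<'E'
from rig import bot
from h import *
st=bot.state();print(st["t"],st["qpos"],st["tcp_pos"])
print(row(st,[.47,-.02,.17],178).tolist())
E
```

```text
1.55 [-8.57115852e-01 -1.74069915e-03  2.73495729e-01  2.07818058e+00
  2.87969738e-04  1.06418322e+00  9.11851514e-01] [0.36243828 0.20306425 0.24006223]
[-0.2479, -0.4288, 0.14, 0.0002, 0.0002, -0.0128]
```

Emit:
{"name": "send_rows", "arguments": {
  "increments": [
    [-0.25,-0.43,0.14,0,0,-0.013],
    [-0.25,-0.43,0.14,0,0,-0.013],
    [-0.25,-0.43,0.14,0,0,-0.013],
    [-0.25,-0.43,0.14,0,0,-0.013],
    [-0.25,-0.43,0.14,0,0,-0.013],
    [-0.25,-0.43,0.14,0,0,-0.013],
    [-0.25,-0.43,0.14,0,0,-0.013],
    [-0.25,-0.43,0.14,0,0,-0.013]
  ]
}}

```text
t: 2.35
tcp_pos: [0.4708, -0.0198, 0.1701]
tcp_rot: [0.053, 3.141, 0.001]
ft_force: [1.1, 0.7, 0.5]
finger_gap: 0.0857
```

```bash
python3 - <<'E'
from rig import bot
from h import *
import pickle
st=bot.state();print(st["t"],st["qpos"],st["tcp_pos"],st["joint_vel"])
p=bot.get_image("wrist");cv2.imwrite("pics/w1.png",cv2.resize(p["color"],None,fx=1.5,fy=1.5));pickle.dump((st,p),open("w1.pkl","wb"))
for n in ["snap_ring","eyes","small_ring"]: print(n,bot.recognise(p,n))
E
```

```text
2.35 [-0.49369972  0.21711093  0.53316576  2.04638653 -0.1401407   0.91184528
  1.65229134] [ 0.47078098 -0.01981724  0.1700814 ] [-0.01854667 -0.01361834 -0.00690494  0.0044816   0.00016703 -0.00038165
  0.00147928]
snap_ring [{'xyz': [0.4806, -0.0166, 0.0013], 'confidence': 0.67}, {'xyz': [0.4826, 0.0012, 0.0078], 'confidence': 0.62}]
eyes [{'xyz': [0.4776, -0.0181, 0.0073], 'confidence': 0.72}]
small_ring [{'xyz': [0.6245, -0.002, 0.0072], 'confidence': 0.87}]
```

View pics/w1.png

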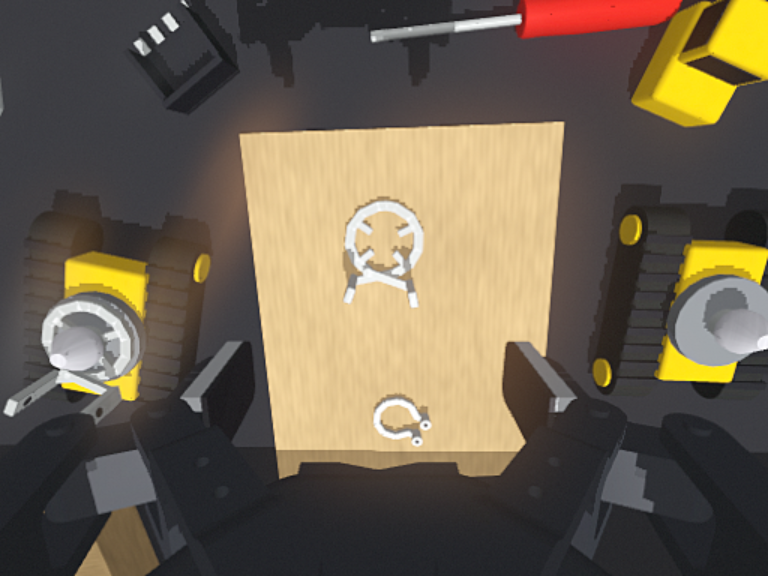

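The wrist view shows the ring at (384,240), with its eye tabs at (350,293) and (412,297). The small ring is at (400,418) and the bare post at right, about (745,325).

```bash
python3 - <<'E'
from h import *
import pickle
st,p=pickle.load(open("w1.pkl","rb"))
c=p["color"][125:215,215:295];cv2.imwrite("pics/w1c.png",cv2.resize(c,(640,720)[:2],interpolation=cv2.INTER_NEAREST)[:600])
E
```

```text
(no output)
```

View pics/w1c.png

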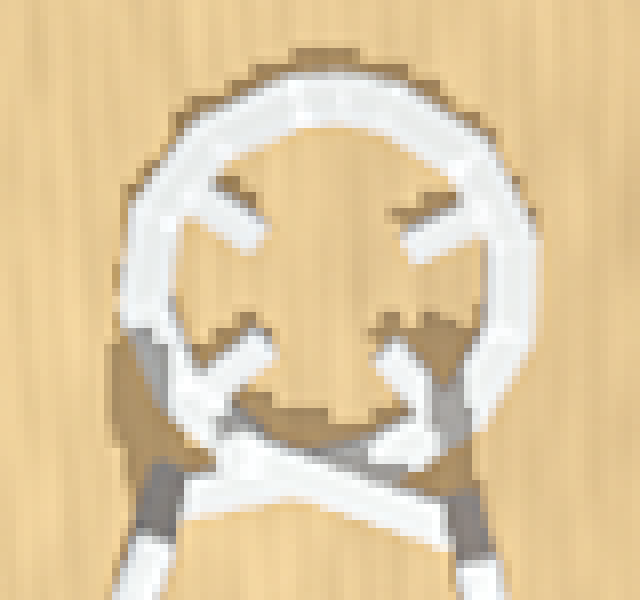

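```bash
python3 - <<'E'
from h import *
import pickle
st,p=pickle.load(open("w1.pkl","rb"))
c=p["color"][175:215,220:290];cv2.imwrite("pics/w1d.png",cv2.resize(c,None,fx=10,fy=10,interpolation=cv2.INTER_NEAREST))
for u in [(215+120/8,125+270/8),(215+538/8,125+270/8),(215+328/8,125+70/8),(215+329/8,125+279/8)]: print(onz(p,u,.007))
tt=[((262,238),(382,345)),((408,248),(268,345))]
for a in tt: print([onz(p,(215+x/8,125+y/8),.007)[:2] for x,y in a])
E
```

```text
[ 0.46120031 -0.04505541  0.007     ]
[0.46316339 0.01594557 0.007     ]
[ 0.43334578 -0.01389378  0.007     ]
[ 0.4635105  -0.01459333  0.007     ]
[array([ 0.45715939, -0.02416476]), array([ 0.47360988, -0.00706194])]
[array([ 0.45930991, -0.00296687]), array([ 0.47306923, -0.02385297])]
```

View pics/w1d.png

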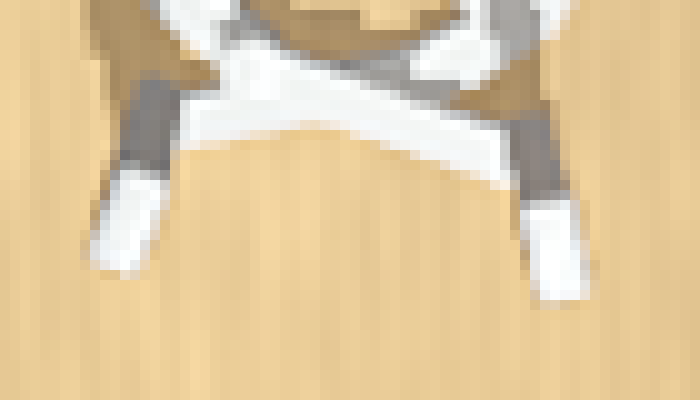

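```bash
python3 - <<'E'
from h import *
import pickle
st,p=pickle.load(open("w1.pkl","rb"))
l=onz(p,(233.1,197),.042);r=onz(p,(275.5,200),.042);print(l,r,r-l,(l+r)/2)
c=np.array([.4632,-.0146]);m=((l+r)/2)[:2]
print(np.linalg.norm(m-c),np.degrees(np.arctan2(*(m-c)[::-1])),np.degrees(np.arctan2(-(r-l)[0],(r-l)[1])))
E
```

```text
[ 0.49686521 -0.04096109  0.042     ] [0.5017617  0.00480804 0.042     ] [0.00489648 0.04576913 0.        ] [ 0.49931345 -0.01807653  0.042     ]
0.036280405679117674 -5.498736630190786 -6.106402603848979
```

```bash
python3 - <<'E'
from rig import bot
from h import *
st=bot.state()
print(row(st,[.5,-.0183,.09],174.2).tolist());print(row(st,[.5,-.0183,.033],174.2).tolist())
E
```

```text
[-0.0579, 0.0041, 0.1608, 0.0004, 0.0004, 0.0219]
[-0.0577, 0.0039, 0.2748, 0.0004, 0.0004, 0.0219]
```

Emit:
{"name": "send_rows", "arguments": {
  "increments": [
    [-0.058,0.004,0.1,0.0004,0.0004,0.022],
    [-0.058,0.004,0.16,0.0004,0.0004,0.022],
    [-0.058,0.004,0.16,0.0004,0.0004,0.022],
    [-0.058,0.004,0.2,0.0004,0.0004,0.022],
    [-0.058,0.004,0.24,0.0004,0.0004,0.022],
    [-0.058,0.004,0.265,0.0004,0.0004,0.022],
    [-0.058,0.004,0.273,0.0004,0.0004,0.022],
    [-0.058,0.004,0.273,0.0004,0.0004,0.022],
    [-0.058,0.004,0.273,0.0004,0.0004,0.022]
  ]
}}

```text
t: 3.45
tcp_pos: [0.5006, -0.0182, 0.0349]
tcp_rot: [0.159, 3.137, 0.001]
ft_force: [0.2, -0.2, 0.0]
finger_gap: 0.0853
```

```bash
python3 - <<'E'
from rig import bot
from h import *
import pickle
st=bot.state();print(st["t"],st["tcp_pos"],st["ft_force"])
p=bot.get_image("wrist");cv2.imwrite("pics/w2.png",cv2.resize(p["color"],None,fx=1.5,fy=1.5));pickle.dump((st,p),open("w2.pkl","wb"))
E
```

```text
3.45 [ 0.50062128 -0.01819789  0.03490548] [ 0.17393852 -0.16878558  0.04954723]
```

View pics/w2.png

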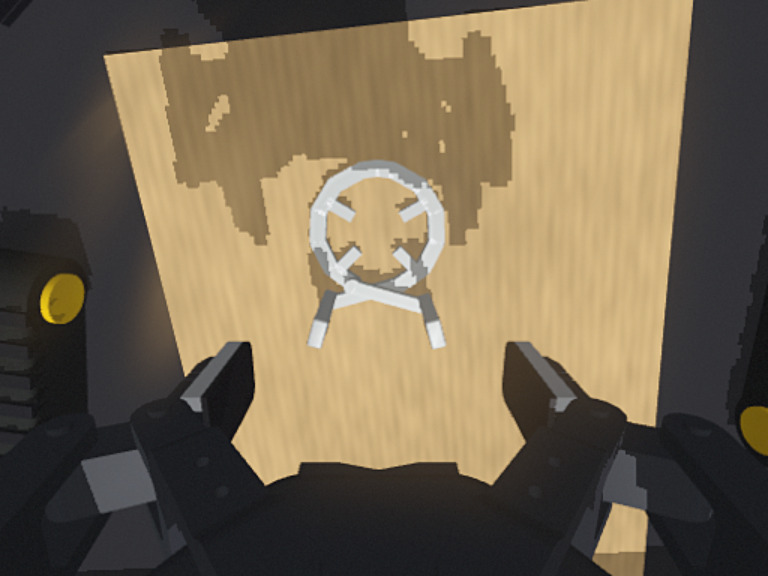

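The wrist view shows the tabs at (317,333) and (434,333), midway between the open pads (y offset small). Before closing I'll check the position along x against the calibration.

```bash
python3 - <<'E'
from h import *
import pickle
st,p=pickle.load(open("w2.pkl","rb"))
T=Rn.from_rotvec(st["tcp_rot"]).as_matrix()
print(proj(p,st["tcp_pos"])*1.5)
for u in [(317,333),(434,334)]:
    X=onz(p,np.array(u)/1.5,.042);print(X,T.T@(X-st["tcp_pos"]))
for u in [(240,345),(250,388),(517,345),(507,385)]: print("pad?",T.T@(onz(p,np.array(u)/1.5,.03)-st["tcp_pos"]))
X=onz(p,(376/1.5,227/1.5),.007);print(X,T.T@(X-st["tcp_pos"]))
E
```

```text
[377.87701291 330.76662086]
[ 0.49619937 -0.0415709   0.042     ] [ 0.00202296 -0.02369762 -0.00710728]
[0.5011573  0.00371617 0.042     ] [ 0.00168122  0.02185874 -0.00708621]
pad? [-0.00864139 -0.05837029  0.00488732]
pad? [-0.02903716 -0.05575761  0.00490836]
pad? [-0.00843911  0.05893825  0.00494052]
pad? [-0.02738372  0.05629481  0.00495775]
[ 0.4625832  -0.01522706  0.007     ] [ 0.03817043 -0.00091299  0.02786795]
```

Emit:
{"name": "send_rows", "arguments": {
  "increments": [
    [0,0,0,0,0,0],
    [0,0,0,0,0,0],
    [0,0,0,0,0,0],
    [0,0,0,0,0,0],
    [0,0,0,0,0,0],
    [0,0,0,0,0,0]
  ],
  "jaw": 0.2
}}

```text
t: 4.1
tcp_pos: [0.5006, -0.0182, 0.0348]
tcp_rot: [0.159, 3.137, 0.001]
ft_force: [0.4, 0.3, 0.1]
finger_gap: 0.0341
```

Emit:
{"name": "send_rows", "arguments": {
  "increments": [
    [0,0,0,0,0,0],
    [0,0,0,0,0,0],
    [0,0,0,0,0,0],
    [0,0,0,0,0,0]
  ],
  "jaw": 0.55
}}

```text
t: 4.5
tcp_pos: [0.5006, -0.0182, 0.0348]
tcp_rot: [0.159, 3.137, 0.001]
ft_force: [0.0, 1.2, 0.2]
finger_gap: 0.0192
```

```bash
python3 - <<'E'
from rig import bot
from h import *
import pickle
st=bot.state();print(st["t"],st["tcp_pos"],st["ft_force"],st["finger_gap"])
p=bot.get_image("wrist");cv2.imwrite("pics/w3.png",cv2.resize(p["color"],None,fx=1.5,fy=1.5));pickle.dump((st,p),open("w3.pkl","wb"))
E
```

```text
4.5 [ 0.50056646 -0.01821407  0.03481797] [0.00564627 1.20317066 0.21891904] 0.019243610650137744
```

View pics/w3.png

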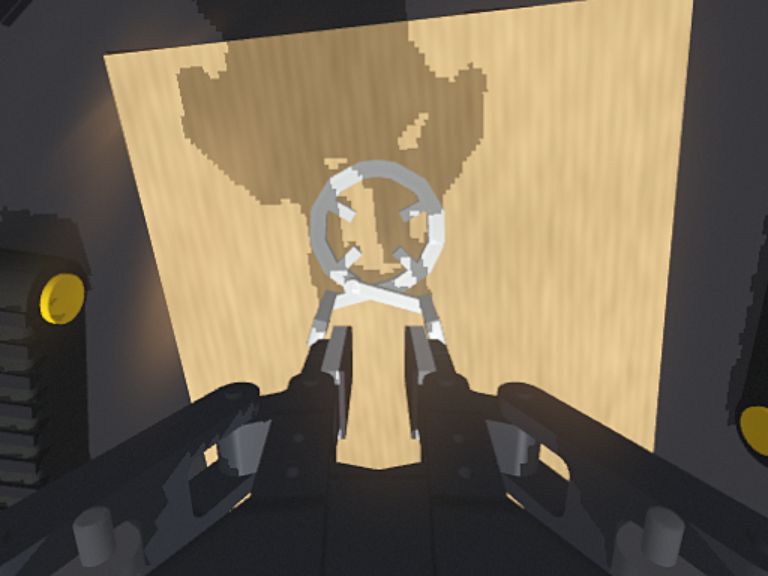

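```bash
python3 - <<'E'
from h import *
import pickle
st,p=pickle.load(open("w3.pkl","rb"))
T=Rn.from_rotvec(st["tcp_rot"]).as_matrix()
for x in (11,0,-11):
  for z in (-19,0,19): print(x,z,proj(p,st["tcp_pos"]+T@np.array([x,-10,z])*1e-3)*1.5)
c=p["color"][190:310,190:320];cv2.imwrite("pics/w3c.png",cv2.resize(c,None,fx=5,fy=5,interpolation=cv2.INTER_CUBIC))
E
```

```text
11 -19 [349.8106107 322.8380604]
11 0 [352.90278399 305.07236344]
11 19 [355.38185322 290.82696546]
0 -19 [350.29321582 351.15243588]
0 0 [353.28116938 330.62919546]
0 19 [355.68552519 314.11155298]
-11 -19 [350.75592589 378.40478864]
-11 0 [353.64553076 355.32627562]
-11 19 [355.97897073 336.68600307]
```

View pics/w3c.png

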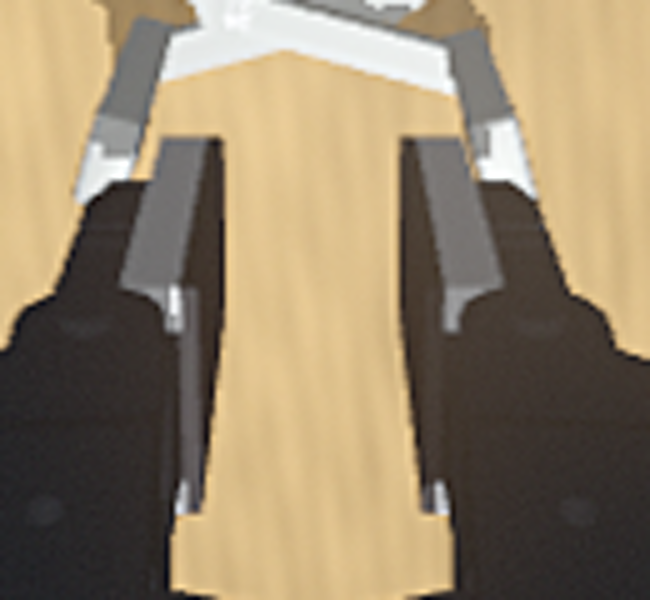

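The pads closed above the tabs without touching them: the tabs haven't moved. The pad image scale (54 px for 19.2 mm) puts the tips about 38 mm higher than the tool frame says. I'll verify this with the fixed cameras.

```bash
python3 - <<'E'
from rig import bot
from h import *
import pickle
st=bot.state();d={"st":st}
ims=[]
for n in ["scene","side"]:
    p=bot.get_image(n);d[n]=p
    u=proj(p,st["tcp_pos"]);print(n,u)
    x,y=int(u[0])-50,int(u[1])-60
    c=p["color"][y:y+100,x:x+100].copy();c=cv2.resize(c,(400,400),interpolation=cv2.INTER_CUBIC)
    for dz,col in ((0,(0,0,255)),(.019,(0,255,0)),(-.019,(255,0,0))):
        v=(proj(p,st["tcp_pos"]-[0,0,dz])-[x,y])*4;cv2.circle(c,tuple(int(q) for q in v),4,col,-1)
    ims.append(c);print(x,y)
cv2.imwrite("pics/s4.png",np.hstack(ims));pickle.dump(d,open("d4.pkl","wb"))
E
```

```text
scene [255.44274813 197.50631013]
205 137
side [250.86755478 182.69051762]
200 122
```

View pics/s4.png

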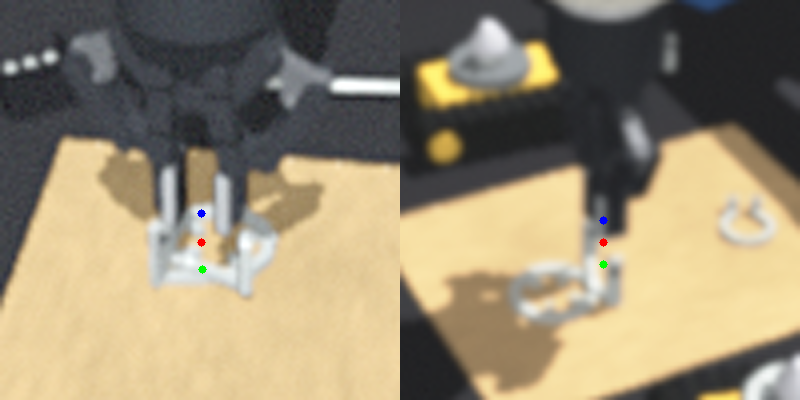

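Both fixed views agree: the pad tips sit about 12–19 mm above the reported TCP, not 19 mm below it. So the tool-frame z is off by about 3–4 cm. I'll reopen, lower by 25 mm, and look again before closing.

Emit:
{"name": "send_rows", "arguments": {
  "increments": [
    [0,0,0,0,0,0],
    [0,0,0,0,0,0],
    [0,0,0,0,0,0],
    [0,0,0,0,0,0],
    [0,0,0,0,0,0],
    [0,0,0,0,0,0],
    [0,0,0.03,0,0,0],
    [0,0,0.05,0,0,0],
    [0,0,0.05,0,0,0],
    [0,0,0.05,0,0,0]
  ],
  "jaw": -0.7
}}

```text
t: 5.65
tcp_pos: [0.5005, -0.0184, 0.0098]
tcp_rot: [0.16, 3.137, 0.0]
ft_force: [0.6, 0.2, 0.3]
finger_gap: 0.0727
```

```bash
cat > look.py <<'E'
import sys
from rig import bot
from h import *
import pickle
k=sys.argv[1];cams=sys.argv[2].split(",")
st=bot.state();print(st["t"],st["tcp_pos"],st["ft_force"],st["finger_gap"])
d={"st":st};ims=[]
for n in cams:
    p=bot.get_image(n);d[n]=p
    if n=="wrist": cv2.imwrite(f"pics/{k}w.png",cv2.resize(p["color"],None,fx=1.5,fy=1.5))
    else:
        u=proj(p,st["tcp_pos"]);x,y=max(0,int(u[0])-50),max(0,int(u[1])-60);print(n,x,y,u)
        ims.append(cv2.resize(p["color"][y:y+100,x:x+100],(400,400),interpolation=cv2.INTER_CUBIC))
if ims: cv2.imwrite(f"pics/{k}s.png",np.hstack(ims))
pickle.dump(d,open(k+".pkl","wb"))
E
python3 look.py a5 wrist,scene,side
```

```text
5.65 [ 0.50049866 -0.01838277  0.00981584] [0.59422877 0.17408667 0.32875603] 0.07269353393677129
scene 205 146 [255.55332157 206.56696978]
side 200 129 [250.76820934 189.99011304]
```

View pics/a5w.png

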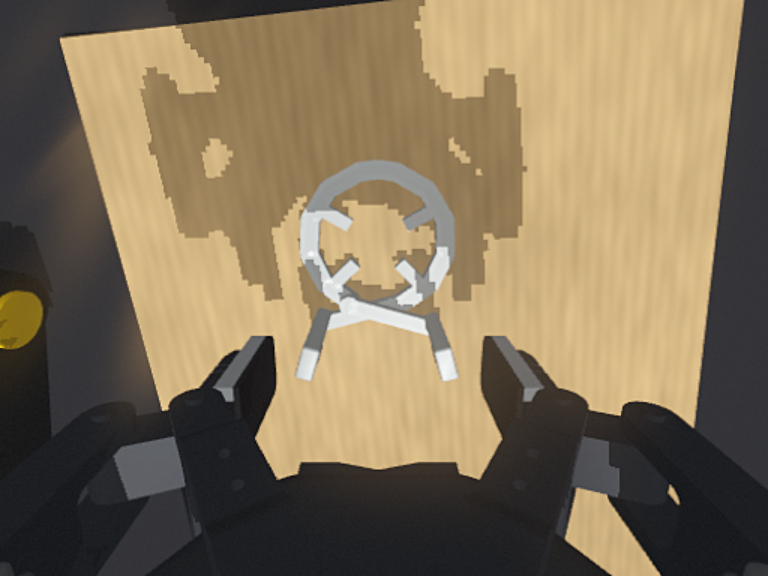

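View pics/a5s.png

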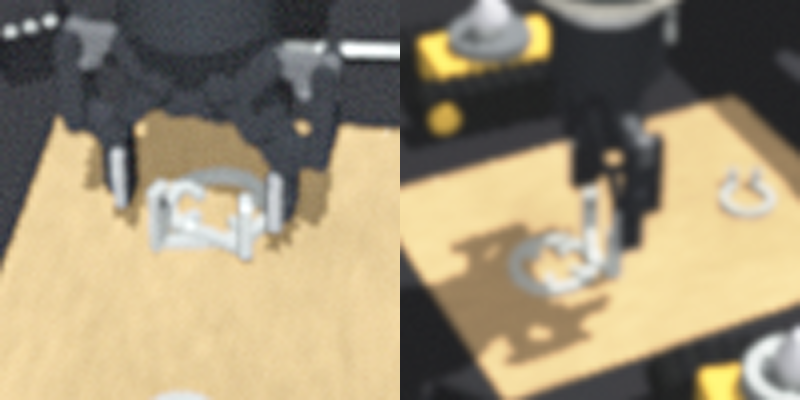

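Emit:
{"name": "send_rows", "arguments": {
  "increments": [
    [0.002,-0.001,0.015,0,0,0],
    [0.002,-0.001,0.02,0,0,0],
    [0.002,-0.001,0.02,0,0,0]
  ]
}}

```text
t: 6.1
tcp_pos: [0.4995, -0.0186, -0.0002]
tcp_rot: [0.16, 3.137, 0.001]
ft_force: [-0.2, 1.4, 0.9]
finger_gap: 0.0728
```

Emit:
{"name": "send_rows", "arguments": {
  "increments": [
    [0,0,0,0,0,0],
    [0,0,0,0,0,0],
    [0,0,0,0,0,0],
    [0,0,0,0,0,0],
    [0,0,0,0,0,0]
  ],
  "jaw": -0.05
}}

```text
t: 6.6
tcp_pos: [0.5002, -0.019, 0.0003]
tcp_rot: [0.16, 3.135, 0.0]
ft_force: [0.7, -3.1, 5.4]
finger_gap: 0.045
```

```bash
python3 look.py a6 wrist
```

```text
6.6 [ 5.00235279e-01 -1.89921445e-02  2.63098871e-04] [ 0.65335347 -3.14157486  5.41073868] 0.04503964564819926
```

View pics/a6w.png

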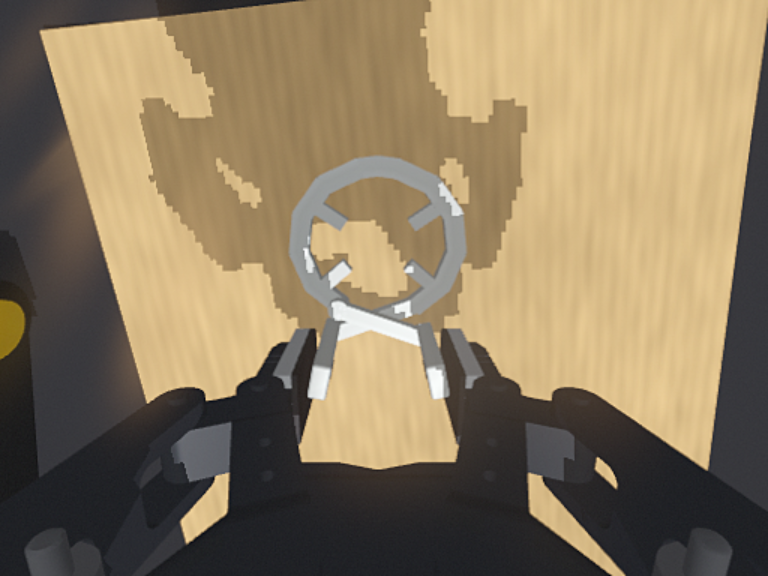

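Emit:
{"name": "send_rows", "arguments": {
  "increments": [
    [0,0,-0.002,0,0,0],
    [0,0,-0.004,0,0,0],
    [0,0,-0.004,0,0,0],
    [0,0,-0.004,0,0,0]
  ],
  "jaw": 0.3
}}

```text
t: 7.05
tcp_pos: [0.5001, -0.0189, 0.0022]
tcp_rot: [0.16, 3.135, 0.0]
ft_force: [0.7, -0.8, -0.0]
finger_gap: 0.03
```

Emit:
{"name": "send_rows", "arguments": {
  "increments": [
    [0,0,0,0,0,0],
    [0,0,0,0,0,0],
    [0,0,0,0,0,0],
    [0,0,0,0,0,0]
  ],
  "jaw": 0.6
}}

```text
t: 7.45
tcp_pos: [0.5008, -0.0191, 0.0026]
tcp_rot: [0.16, 3.134, 0.0]
ft_force: [2.1, -2.0, 6.3]
finger_gap: 0.0173
```

```bash
python3 look.py a7 wrist
```

```text
7.45 [ 0.50084632 -0.01914616  0.00257751] [ 2.09039297 -1.9943112   6.34336126] 0.017261115355642537
```

View pics/a7w.png

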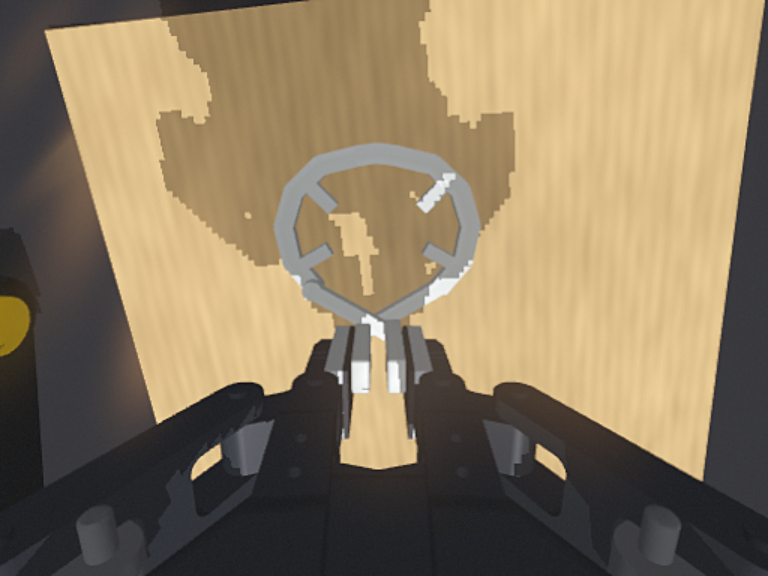

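Emit:
{"name": "send_rows", "arguments": {
  "increments": [
    [0,0,-0.003,0,0,0],
    [0,0,-0.004,0,0,0],
    [0,0,-0.01,0,0,0],
    [0,0,-0.03,0,0,0],
    [0,0,-0.08,0,0,0],
    [0,0,-0.13,0,0,0],
    [0,0,-0.18,0,0,0],
    [0,0,-0.2,0,0,0],
    [0,0,-0.2,0,0,0]
  ],
  "jaw": 0.7
}}

```text
t: 8.4
tcp_pos: [0.5011, -0.0189, 0.1039]
tcp_rot: [0.16, 3.132, 0.001]
ft_force: [-0.3, 0.1, -0.7]
finger_gap: 0.0136
```

```bash
python3 look.py a8 wrist,scene,side
```

```text
8.4 [ 0.50112755 -0.01892233  0.10386464] [-0.31538868  0.12952621 -0.72515262] 0.013624664779617738
scene 204 110 [254.51220007 170.60913477]
side 201 101 [251.43705769 161.56309447]
```

View pics/a8w.png

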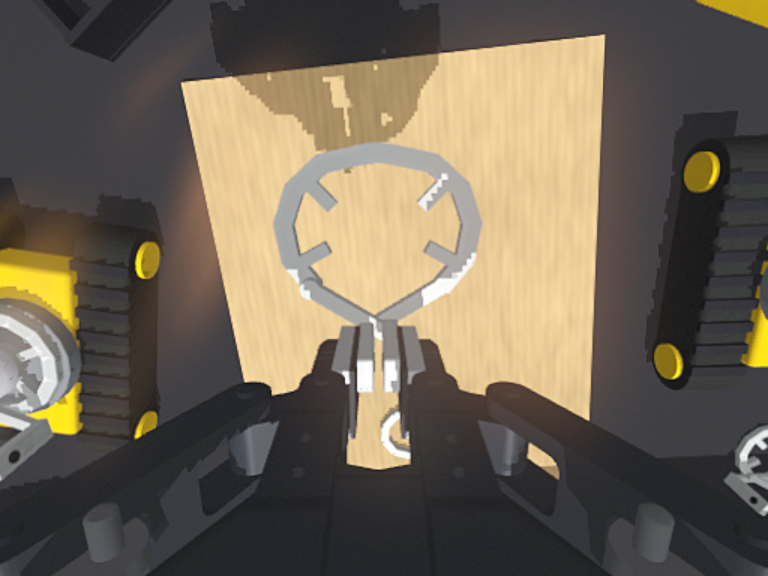

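View pics/a8s.png

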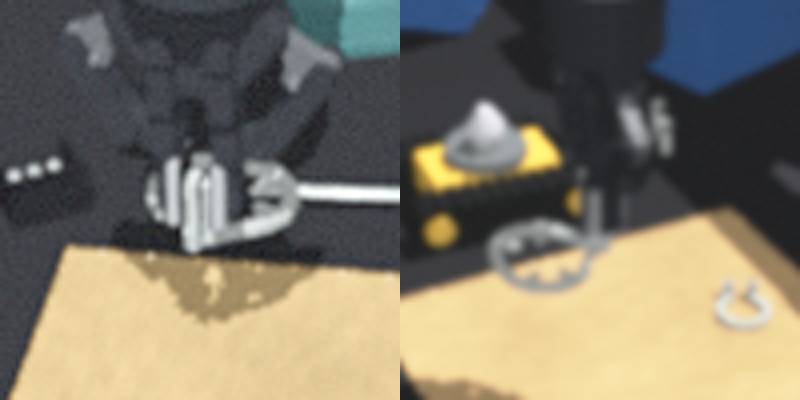

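The ring is held, spread and level: the wrist view of it is the same as before the lift. Next, the ring centre in the tool frame.

```bash
python3 - <<'E'
from h import *
import pickle
d=pickle.load(open("a8.pkl","rb"));st=d["st"];p=d["wrist"]
c=p["color"][85:225,175:330];cv2.imwrite("pics/a8c.png",cv2.resize(c,None,fx=4,fy=4,interpolation=cv2.INTER_NEAREST))
T=Rn.from_rotvec(st["tcp_rot"]).as_matrix();print(T)
z=st["tcp_pos"][2]+.004
for n,u in dict(UL=(332,208),UR=(425,208),LL=(330,250),LR=(428,248),hinge=(377,152),L=(275,225),R=(481,225)).items():
    print(n,(T.T@(onz(p,np.array(u)/1.5,z)-st["tcp_pos"])*1e3).round(1))
from rig import bot
print(row(bot.state(),[.521+.041*.995,.2225-.0041,.15],174.2).tolist())
E
```

```text
[[-9.94808330e-01  1.01600900e-01  5.80039542e-03]
 [ 1.01605629e-01  9.94824618e-01  5.25748222e-04]
 [-5.71695966e-03  1.11237153e-03 -9.99983039e-01]]
UL [ 50.  -16.8  -4.3]
UR [50.1 17.1 -4.3]
LL [ 34.3 -18.   -4.2]
LR [35.2 18.7 -4.2]
hinge [69.6 -0.4 -4.4]
L [ 43.7 -38.   -4.3]
R [43.9 38.  -4.2]
[-0.075, 0.485, -0.0964, -0.0, 0.0007, -0.0002]
```

View pics/a8c.png

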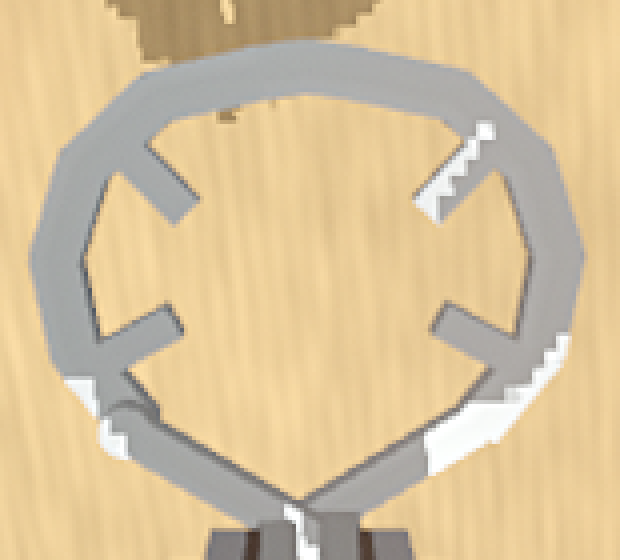

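Emit:
{"name": "send_rows", "arguments": {
  "increments": [
    [0,0.03,-0.06,0,0,0],
    [-0.02,0.1,-0.1,0,0.0007,0],
    [-0.04,0.18,-0.1,0,0.0007,0],
    [-0.05,0.26,-0.1,0,0.0007,0],
    [-0.06,0.34,-0.1,0,0.0007,0],
    [-0.07,0.41,-0.1,0,0.0007,0],
    [-0.075,0.46,-0.1,0,0.0007,0],
    [-0.075,0.485,-0.1,0,0.0007,0],
    [-0.075,0.485,-0.1,0,0.0007,0],
    [-0.075,0.485,-0.1,0,0.0007,0]
  ]
}}

```text
t: 9.55
tcp_pos: [0.5616, 0.2168, 0.1513]
tcp_rot: [-0.162, -3.137, 0.002]
ft_force: [0.4, -1.1, -1.0]
finger_gap: 0.0136
```

```bash
python3 look.py a9 wrist,scene,side
```

```text
9.55 [0.56158535 0.216765   0.15130698] [ 0.35629231 -1.14483568 -1.01369566] 0.013603365527228363
scene 335 120 [385.82962821 180.6738707 ]
side 183 45 [233.75065099 105.86753271]
```

View pics/a9w.png

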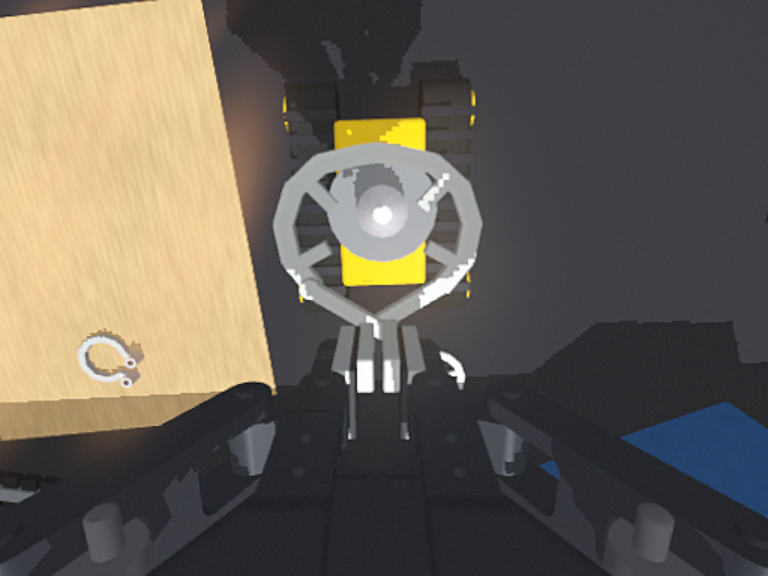

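View pics/a9s.png

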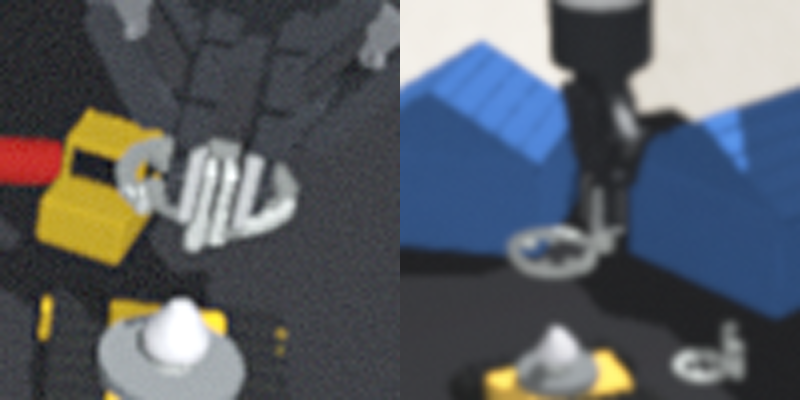

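The post shows inside the ring: its tip highlight is at (382,214), and the turntable spans columns 327–436 with its bottom at row 260.

```bash
python3 - <<'E'
from h import *
import pickle
d=pickle.load(open("a9.pkl","rb"));st=d["st"];p=d["wrist"]
c=p["color"][95:195,195:315];cv2.imwrite("pics/a9c.png",cv2.resize(c,None,fx=6,fy=6,interpolation=cv2.INTER_NEAREST))
T=Rn.from_rotvec(st["tcp_rot"]).as_matrix()
f=lambda u,z:(T.T@(onz(p,np.array(u)/1.5,z)-st["tcp_pos"])*1e3).round(1)
print("tip",f((382,213),.084));
print("disc",f((327,207),.052),f((436,207),.052),f((382,260),.052))
E
```

```text
tip [39.7  2.1 67.3]
disc [ 39.5 -31.2  99.4] [39.6 35.5 99.3] [ 6.3  2.6 99.3]
```

View pics/a9c.png

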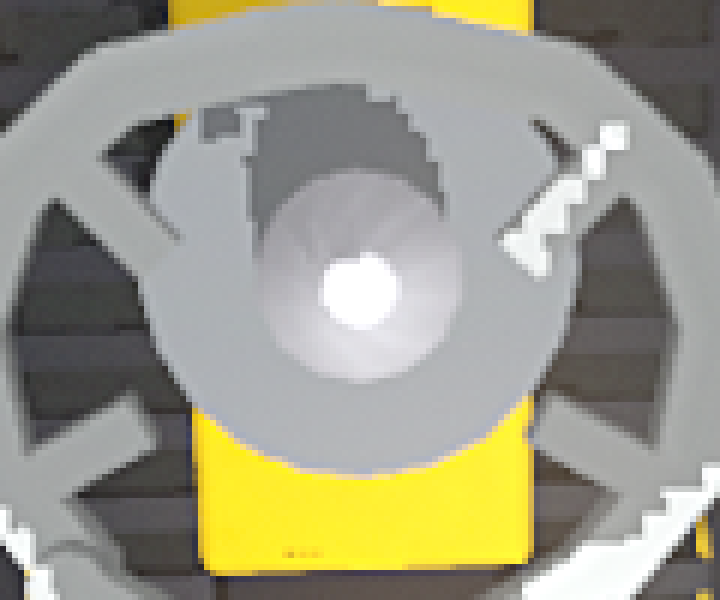

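Emit:
{"name": "send_rows", "arguments": {
  "increments": [
    [-0.0056,0.0046,0.02,0,0,0],
    [-0.0056,0.0046,0.06,0,0,0],
    [-0.0056,0.0046,0.1,0,0,0],
    [-0.0056,0.0046,0.11,0,0,0],
    [-0.0056,0.0046,0.11,0,0,0],
    [-0.0056,0.0046,0.11,0,0,0]
  ]
}}

```text
t: 10.3
tcp_pos: [0.5654, 0.2187, 0.0975]
tcp_rot: [0.163, 3.137, 0.0]
ft_force: [-0.4, -0.1, 0.0]
finger_gap: 0.0136
```

```bash
python3 look.py b1 wrist,side,scene; python3 - <<'E'
from h import *
import pickle
d=pickle.load(open("b1.pkl","rb"));p=d["wrist"]
c=p["color"][85:225,175:330];cv2.imwrite("pics/b1c.png",cv2.resize(c,None,fx=4,fy=4,interpolation=cv2.INTER_NEAREST))
E
```

```text
10.3 [0.56535955 0.2186864  0.09754193] [-0.35682908 -0.07918418  0.01874013] 0.013559363804464918
side 184 61 [234.85145044 121.13402978]
scene 331 146 [381.4207625  206.01812258]
```

View pics/b1c.png

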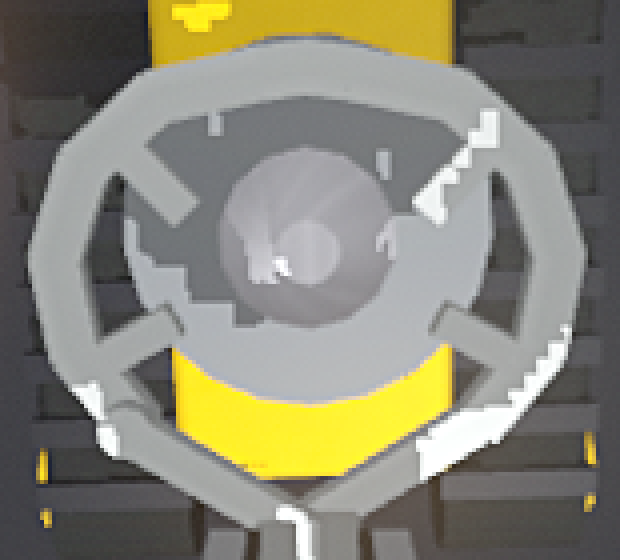

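View pics/b1s.png

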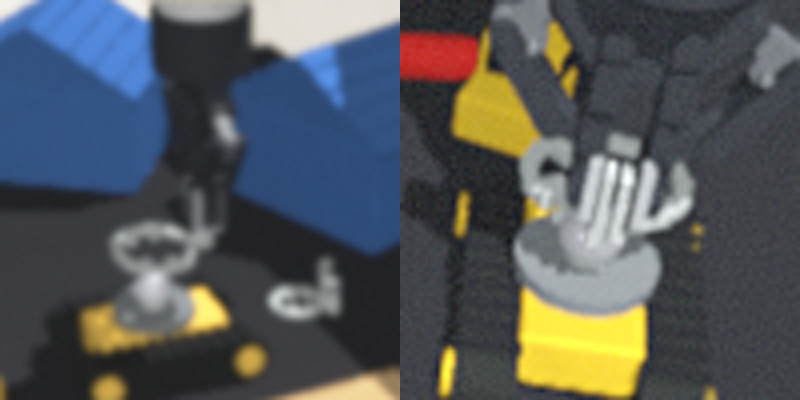

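```bash
python3 - <<'E'
from h import *
import pickle
d=pickle.load(open("b1.pkl","rb"));st=d["st"];p=d["wrist"]
T=Rn.from_rotvec(st["tcp_rot"]).as_matrix()
f=lambda u,z:(T.T@(onz(p,(175+u[0]/4,85+u[1]/4),z)-st["tcp_pos"])*1e3).round(1)
print("tip",f((308,251),.084),"disc",f((125,230),.052),f((492,230),.052),f((308,403),.052))
z=st["tcp_pos"][2]+.004
print("hinge",f((305,68),z),f((180,213),z),f((430,213),z),f((172,322),z),f((440,322),z),f((305,500),z),f((305,98),z))
print(T[:,2])
E
```

```text
tip [42.6 -0.  13.5] disc [ 41.9 -33.3  45.5] [42.  33.5 45.5] [ 9.2  0.  45.5]
hinge [69.3 -0.5 -4.1] [ 50.2 -17.6  -4. ] [50.3 16.7 -4. ] [ 35.  -19.2  -4. ] [35.1 18.6 -4. ] [ 8.3 -0.4 -4. ] [65.5 -0.5 -4.1]
[ 8.20343000e-04 -5.42281640e-06 -9.99999664e-01]
```

Emit:
{"name": "send_rows", "arguments": {
  "increments": [
    [0,0.001,0.02,0,0,0],
    [0,0.001,0.04,0,0,0],
    [0,0.001,0.06,0,0,0],
    [0,0.001,0.075,0,0,0],
    [0,0.001,0.082,0,0,0],
    [0,0.001,0.083,0,0,0],
    [0,0.001,0.083,0,0,0]
  ]
}}

```text
t: 11.15
tcp_pos: [0.5655, 0.2195, 0.0563]
tcp_rot: [0.163, 3.136, 0.001]
ft_force: [0.6, 0.1, -0.4]
finger_gap: 0.0132
```

```bash
python3 look.py b2 wrist,side,scene; python3 - <<'E'
from h import *
import pickle
d=pickle.load(open("b2.pkl","rb"));p=d["wrist"]
c=p["color"][85:225,175:330];cv2.imwrite("pics/b2c.png",cv2.resize(c,None,fx=4,fy=4,interpolation=cv2.INTER_NEAREST))
E
```

```text
11.15 [0.56553606 0.21948962 0.05630503] [ 0.62837894  0.10505422 -0.41428737] 0.013158568429223604
side 184 72 [234.98311929 132.54299985]
scene 327 162 [377.79205545 222.9638693 ]
```

View pics/b2c.png

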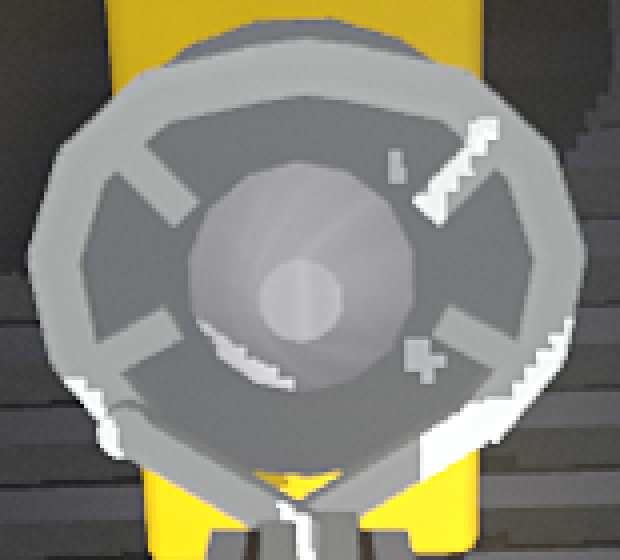

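View pics/b2s.png

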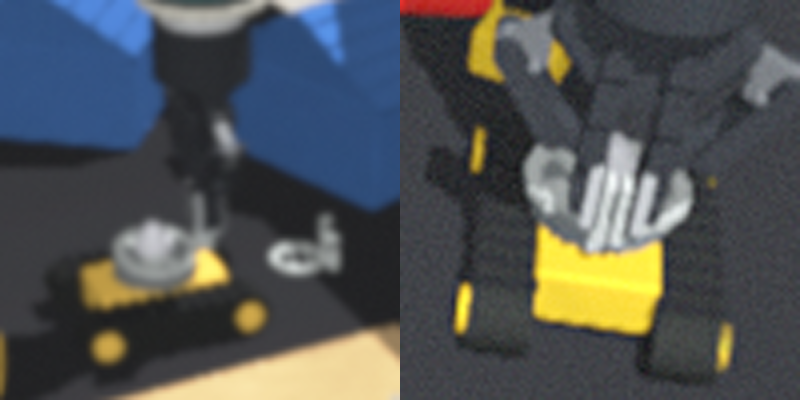

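The ring is around the post, with even clearance to the teeth and no contact force. I'll lower gently until it touches.

Emit:
{"name": "send_rows", "arguments": {
  "increments": [
    [0,0,0.003,0,0,0],
    [0,0,0.005,0,0,0],
    [0,0,0.005,0,0,0],
    [0,0,0.005,0,0,0]
  ]
}}

```text
t: 11.7
tcp_pos: [0.5656, 0.2195, 0.0541]
tcp_rot: [0.163, 3.136, 0.001]
ft_force: [0.2, -1.2, -1.0]
finger_gap: 0.0137
```

Emit:
{"name": "send_rows", "arguments": {
  "increments": [
    [0,0,0.002,0,0,0],
    [0,0,0.004,0,0,0],
    [0,0,0.004,0,0,0],
    [0,0,0.004,0,0,0]
  ]
}}

```text
t: 12.1
tcp_pos: [0.5661, 0.2196, 0.0527]
tcp_rot: [0.163, 3.135, 0.002]
ft_force: [-1.3, -0.2, 9.4]
finger_gap: 0.0137
```

```bash
python3 look.py b3 wrist; python3 - <<'E'
from h import *
import pickle
d=pickle.load(open("b3.pkl","rb"));p=d["wrist"]
c=p["color"][85:225,175:330];cv2.imwrite("pics/b3c.png",cv2.resize(c,None,fx=4,fy=4,interpolation=cv2.INTER_NEAREST))
E
```

```text
12.1 [0.56608943 0.21963764 0.0527416 ] [-1.27881733 -0.22051398  9.44770874] 0.01370474104918383
```

View pics/b3c.png

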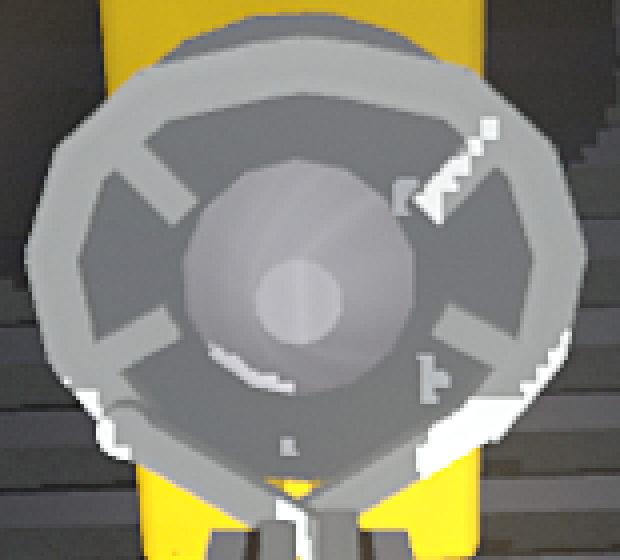

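Contact at 9 N down: the ring lies on the turntable. I'm releasing in steps, following the pads' backward swing.

Emit:
{"name": "send_rows", "arguments": {
  "increments": [
    [0,0,0.001,0,0,0],
    [0,0,0.002,0,0,0],
    [0,0,0.003,0,0,0],
    [0,0,0.003,0,0,0]
  ],
  "jaw": 0.3
}}

```text
t: 12.55
tcp_pos: [0.5665, 0.2196, 0.0515]
tcp_rot: [0.163, 3.134, 0.002]
ft_force: [1.9, -0.6, 4.7]
finger_gap: 0.0302
```

Emit:
{"name": "send_rows", "arguments": {
  "increments": [
    [0,0,0.001,0,0,0],
    [0,0,0.002,0,0,0],
    [0,0,0.003,0,0,0],
    [0,0,0.003,0,0,0]
  ],
  "jaw": -0.05
}}

```text
t: 12.95
tcp_pos: [0.5664, 0.2194, 0.0498]
tcp_rot: [0.163, 3.134, 0.002]
ft_force: [-1.0, -0.2, 3.1]
finger_gap: 0.0448
```

Emit:
{"name": "send_rows", "arguments": {
  "increments": [
    [0,0,0.001,0,0,0],
    [0,0,0.002,0,0,0],
    [0,0,0.002,0,0,0],
    [0,0,0.002,0,0,0]
  ],
  "jaw": -0.35
}}

```text
t: 13.35
tcp_pos: [0.5664, 0.2195, 0.0488]
tcp_rot: [0.163, 3.134, 0.002]
ft_force: [0.6, 0.3, 0.1]
finger_gap: 0.058
```

Emit:
{"name": "send_rows", "arguments": {
  "increments": [
    [0,0,0,0,0,0],
    [0,0,0,0,0,0],
    [0,0,0,0,0,0],
    [0,0,0,0,0,0],
    [0,0,0,0,0,0],
    [0,0,0,0,0,0]
  ],
  "jaw": -1
}}

```text
t: 13.95
tcp_pos: [0.5664, 0.2195, 0.0488]
tcp_rot: [0.163, 3.134, 0.002]
ft_force: [-0.3, -0.3, 0.1]
finger_gap: 0.0849
```

```bash
python3 look.py b4 wrist,side,scene
```

```text
13.95 [0.56643023 0.21949216 0.04880575] [-0.31946455 -0.26467931  0.07340897] 0.0849171236083096
side 185 74 [235.26734666 134.53008273]
scene 327 166 [377.10976679 226.23611651]
```

View pics/b4w.png

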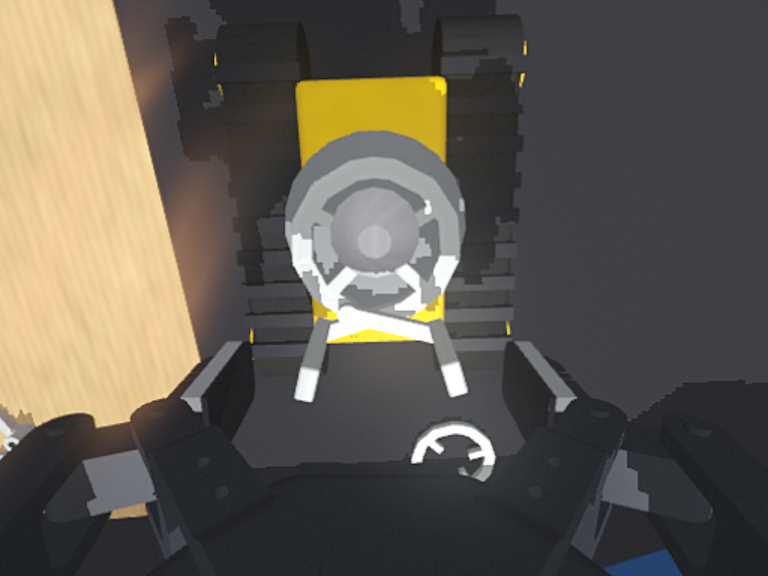

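View pics/b4s.png

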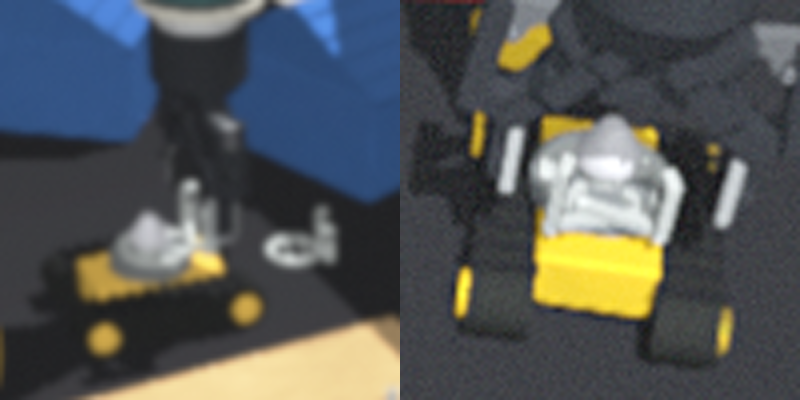

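The ring has contracted under the head, with its tabs apart at (308,385) and (456,378), and the pads are clear. I'm retreating straight up.

Emit:
{"name": "send_rows", "arguments": {
  "increments": [
    [0,0,-0.02,0,0,0],
    [0,0,-0.08,0,0,0],
    [0,0,-0.16,0,0,0],
    [0,0,-0.22,0,0,0],
    [0,0,-0.24,0,0,0],
    [0,0,-0.24,0,0,0],
    [0,0,-0.24,0,0,0]
  ]
}}

```text
t: 14.8
tcp_pos: [0.5656, 0.2193, 0.1682]
tcp_rot: [0.163, 3.135, 0.002]
ft_force: [-0.7, -0.5, -0.7]
finger_gap: 0.0853
```

```bash
python3 look.py b5 wrist; python3 - <<'E'
from h import *
import pickle
d=pickle.load(open("b5.pkl","rb"));p=d["wrist"];st=d["st"]
X=proj(p,[.523,.224,.057]);print(X)
x,y=int(X[0])-50,max(0,int(X[1])-35);print(x,y)
cv2.imwrite("pics/b5c.png",cv2.resize(p["color"][y:y+90,x:x+100],None,fx=6,fy=6,interpolation=cv2.INTER_NEAREST))
E
```

```text
14.8 [0.56559682 0.21934811 0.16815043] [-0.72043818 -0.4830362  -0.73280874] 0.08529942469162972
[252.11421777 132.89581083]
202 97
```

View pics/b5c.png

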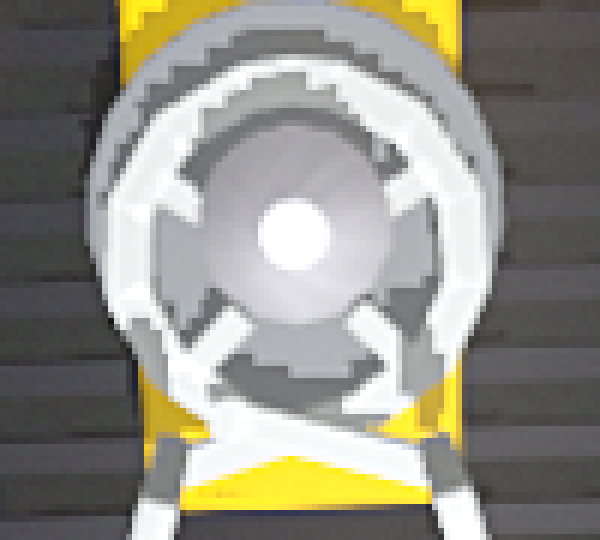

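```bash
python3 - <<'E'
from h import *
import pickle
d=pickle.load(open("b5.pkl","rb"));p=d["wrist"]
f=lambda u,z:(onz(p,(202+u[0]/6,97+u[1]/6),z)*1e3).round(1)
for z in(.057,.061):
  l,r,t=f((105,235),z),f((487,235),z),f((295,55),z);print("ring",l,r,t,np.linalg.norm(r-l),"ctr",(l[1]+r[1])/2,t[0]+31)
l,r,t=f((86,210),.052),f((504,210),.052),f((295,3),.052);print("disc",l,r,t,"ctr",(l[1]+r[1])/2,t[0]+34, "tip",f((294,234),.084))
E
python3 look.py b6 side,scene
```

```text
ring [522.9 192.6  57. ] [529.1 253.3  57. ] [498.5 225.6  57. ] 61.015817621334904 ctr 222.95 529.5
ring [522.5 193.1  61. ] [528.7 252.9  61. ] [498.5 225.6  61. ] 60.12054557304018 ctr 223.0 529.5
disc [519.  189.5  52. ] [526.  256.8  52. ] [490.7 226.4  52. ] ctr 223.15 524.7 tip [523.1 223.   84. ]
14.85 [0.56546426 0.21922933 0.16771678] [-0.05571874 -0.06923864  0.09705061] 0.08558101286957778
side 184 40 [234.47652524 100.35813533]
scene 339 114 [389.39038686 174.43684917]
```

View pics/b6s.png

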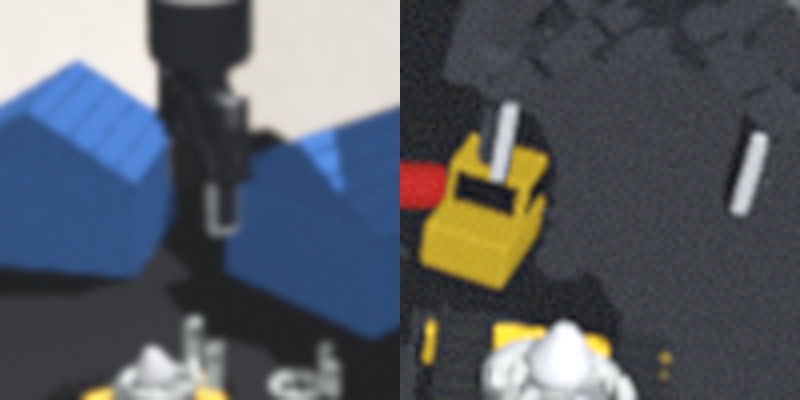

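Measured: ring diameter 61 mm (shut), offset about 4–5 mm along its x. I'll check tab spacing for residual spread, and levelness.

```bash
python3 - <<'E'
from h import *
import pickle
d=pickle.load(open("b5.pkl","rb"));p=d["wrist"]
cv2.imwrite("pics/b5d.png",cv2.resize(p["color"][160:215,205:305],None,fx=7,fy=7,interpolation=cv2.INTER_NEAREST))
e=pickle.load(open("b6.pkl","rb"))
a=[]
for n in("side","scene"):
    u=proj(e[n],[.53,.22,.06]).astype(int);a.append(cv2.resize(e[n]["color"][u[1]-25:u[1]+25,u[0]-25:u[0]+25],(400,400),interpolation=cv2.INTER_CUBIC));print(n,u-25)
cv2.imwrite("pics/b6d.png",np.hstack(a))
E
```

```text
side [199 108]
scene [352 183]
```

View pics/b5d.png

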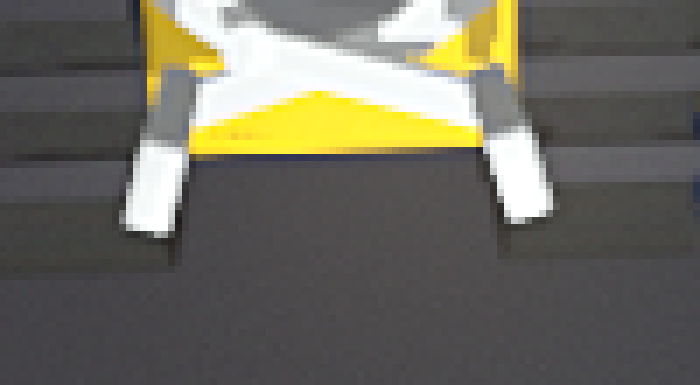

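View pics/b6d.png

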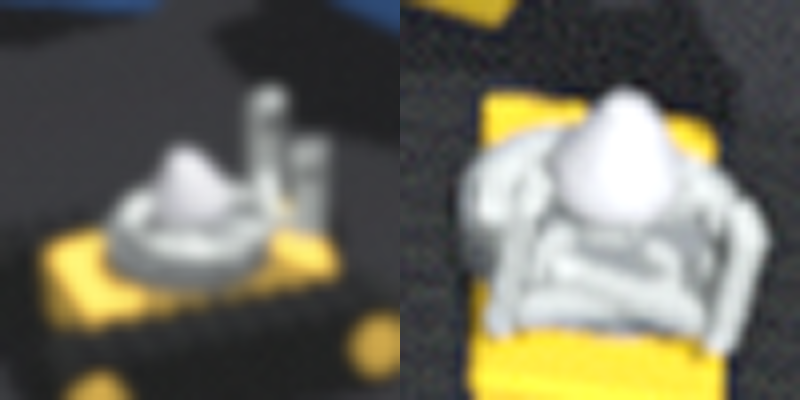

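```bash
python3 - <<'E'
from h import *
import pickle
d=pickle.load(open("b5.pkl","rb"));p=d["wrist"]
f=lambda u,z:onz(p,(205+u[0]/7,160+u[1]/7),z)
for z in(.092,.096):
  l,r=f((155,190),z),f((518,177),z);print((l*1e3).round(1),(r*1e3).round(1),np.linalg.norm(r-l))
# tab top heights from side/scene
e=pickle.load(open("b6.pkl","rb"))
for a,b in(((268,92),(742,205)),((312,142),(525,190))):
  print(tri([(e["side"],(199+a[0]/8,108+a[1]/8)),(e["scene"],(352+(b[0]-400)/8,183+b[1]/8))]))
E
```

```text
[564.3 197.7  92. ] [567.3 243.   92. ] 0.0453943241737004
[563.2 198.2  96. ] [566.1 242.7  96. ] 0.04461692357247328
[0.56665373 0.241369   0.09388717]
[0.56499649 0.19539177 0.09246181]
```

Tab tops are at z≈0.093 (expected 0.092, so seated and level) and their spacing is 45–46 mm (46 when shut). The ring sits about 5 mm off along its x, against a 10 mm limit. I'll wait a second to check for creep.

Emit:
{"name": "send_rows", "arguments": {
  "increments": [
    [0,0,0,0,0,0],
    [0,0,0,0,0,0],
    [0,0,0,0,0,0],
    [0,0,0,0,0,0],
    [0,0,0,0,0,0],
    [0,0,0,0,0,0],
    [0,0,0,0,0,0],
    [0,0,0,0,0,0]
  ]
}}

```text
t: 15.75
tcp_pos: [0.5655, 0.2192, 0.1676]
tcp_rot: [0.163, 3.136, 0.0]
ft_force: [-0.0, 0.4, -0.4]
finger_gap: 0.0856
```

```bash
python3 look.py b7 wrist; python3 - <<'E'
from h import *
import pickle
a=pickle.load(open("b5.pkl","rb"))["wrist"];b=pickle.load(open("b7.pkl","rb"))["wrist"]
g=lambda p,y0,y1,x0,x1:np.float32(cv2.cvtColor(p["color"],cv2.COLOR_BGR2GRAY))[y0:y1,x0:x1]
print("tabs",cv2.phaseCorrelate(g(a,160,205,210,295),g(b,160,205,210,295)))
print("post",cv2.phaseCorrelate(g(a,95,160,215,290),g(b,95,160,215,290)))
# model: ring circle fits. project neck-disc circle & ring circle candidates
c=cv2.resize(b["color"][90:215,195:310],None,fx=5,fy=5,interpolation=cv2.INTER_CUBIC)
def circ(x,y,z,r,col):
    pts=np.array([(proj(b,[x+r*np.cos(t),y+r*np.sin(t),z])-[195,90])*5 for t in np.linspace(0,6.29,90)],int);cv2.polylines(c,[pts],True,col,1)
circ(.5245,.223,.052,.034,(0,0,255));circ(.5245,.223,.070,.015,(0,0,255));circ(.5245,.223,.084,.005,(0,0,255))
circ(.5295,.223,.057,.031,(0,255,0));
cv2.imwrite("pics/b7c.png",c)
E
```

```text
15.75 [0.56550064 0.21916709 0.16762536] [-0.01237781  0.36190851 -0.39948127] 0.0855824385905625
tabs ((0.28363898587829084, 0.9632841087246966), 0.9683073531256782)
post ((0.7509419538396145, 0.2178779677396463), 1.0109036290204083)
```

View pics/b7c.png

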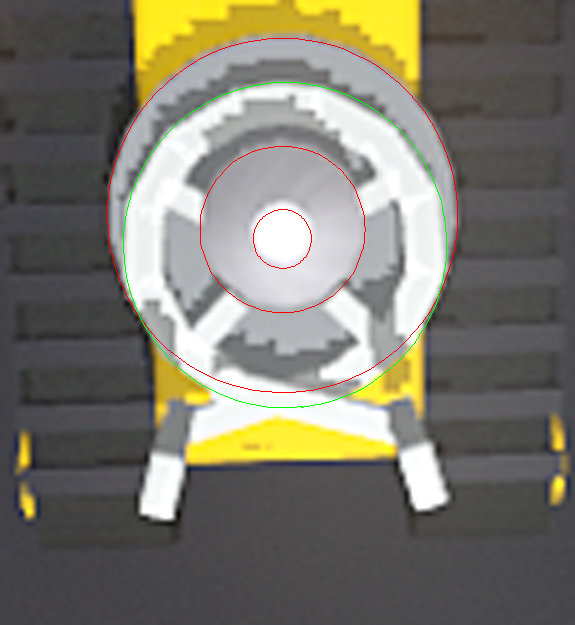

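The post model fits tightly, which puts the ring about 5 mm toward its eyes, probably wedged between its back teeth. The tabs also appear to creep about 0.7 px relative to the post. There's plenty of time, so I'll nudge it back toward centre by pushing the tabs' outer ends with half-closed pads.

Emit:
{"name": "send_rows", "arguments": {
  "increments": [
    [-0.03,0.001,0,0,0,0],
    [-0.06,0.001,0.04,0,0,0],
    [-0.06,0.001,0.08,0,0,0],
    [-0.06,0.001,0.14,0,0,0],
    [-0.06,0.001,0.19,0,0,0],
    [-0.06,0.001,0.22,0,0,0],
    [-0.06,0.001,0.234,0,0,0],
    [-0.06,0.001,0.234,0,0,0]
  ],
  "jaw": 0.06
}}

```text
t: 16.6
tcp_pos: [0.5955, 0.2164, 0.0504]
tcp_rot: [0.163, 3.136, -0.0]
ft_force: [-0.0, 0.9, 0.2]
finger_gap: 0.0401
```

```bash
python3 look.py b8 wrist
```

```text
16.6 [0.59551504 0.21643895 0.05039921] [-0.04277529  0.86642025  0.20019563] 0.040108584351101005
```

View pics/b8w.png

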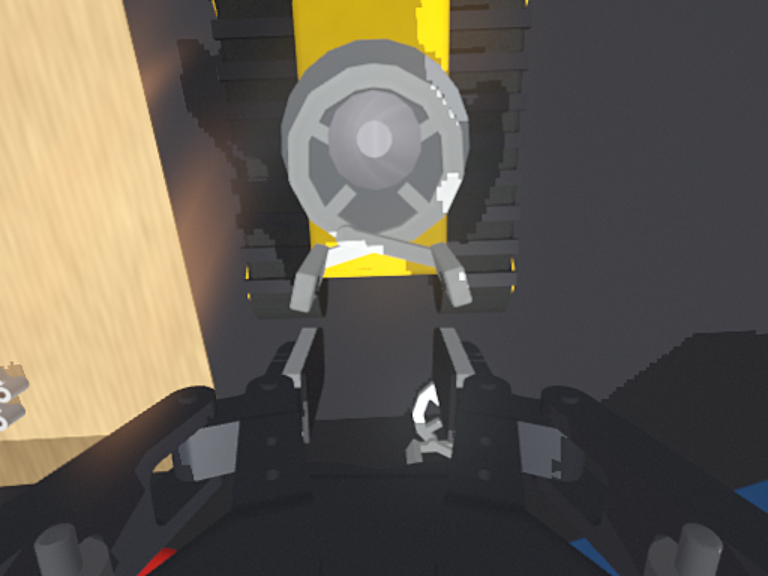

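```bash
python3 - <<'E'
from h import *
import pickle
d=pickle.load(open("b8.pkl","rb"));p=d["wrist"];st=d["st"]
T=Rn.from_rotvec(st["tcp_rot"]).as_matrix()
for u,z in [((303,311),.092),((460,305),.092),((322,328),.0705),((434,328),.0705),((374,138),.084),((372,64),.057)]:
    X=onz(p,np.array(u)/1.5,z);print((X*1e3).round(1),(T.T@(X-st["tcp_pos"])*1e3).round(1))
E
```

```text
[569.5 196.9  92. ] [ 23.8 -22.2 -41.6]
[572.4 243.1  92. ] [ 25.8  24.1 -41.6]
[584.  197.7  70.5] [  9.5 -19.8 -20.1]
[588.1 237.2  70.5] [  9.6  19.9 -20.1]
[523.  222.8  84. ] [ 72.8  -1.2 -33.7]
[498.6 224.5  57. ] [97.3 -2.1 -6.7]
```

Emit:
{"name": "send_rows", "arguments": {
  "increments": [
    [0.01,0.001,0,0,0,0],
    [0.02,0.002,0,0,0,0],
    [0.026,0.002,0,0,0,0],
    [0.028,0.002,0,0,0,0],
    [0.03,0.002,0,0,0,0],
    [0.032,0.002,0,0,0,0],
    [0.034,0.002,0,0,0,0],
    [0.034,0.002,0,0,0,0]
  ],
  "jaw": 0.0
}}

```text
t: 17.45
tcp_pos: [0.5796, 0.2191, 0.0516]
tcp_rot: [0.164, 3.135, 0.001]
ft_force: [3.2, -1.9, 1.9]
finger_gap: 0.0426
```

```bash
python3 look.py b9 wrist
```

```text
17.45 [0.57958569 0.21907972 0.0515533 ] [ 3.23606675 -1.87338408  1.87308638] 0.04264485340546639
```

View pics/b9w.png

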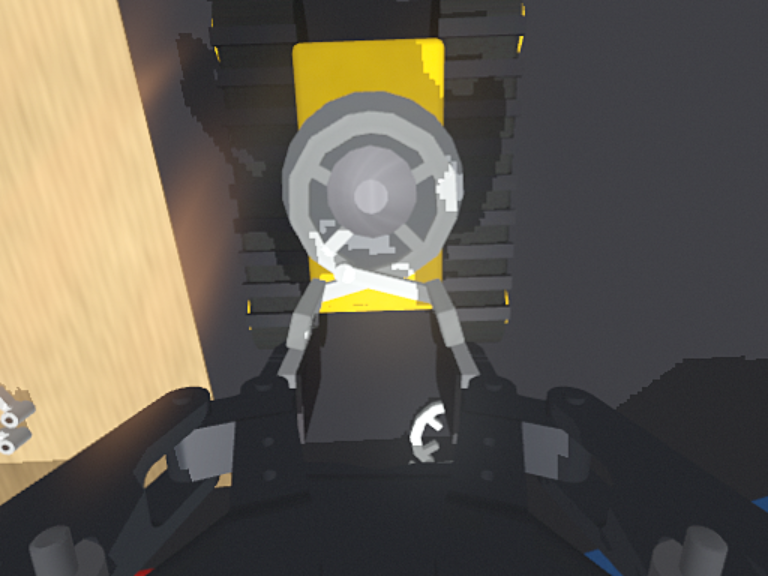

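Contact at 3 N, and the ring is beginning to move back (rear rim gap 24→19 px). Continuing.

Emit:
{"name": "send_rows", "arguments": {
  "increments": [
    [0.002,0,0,0,0,0],
    [0.004,0,0,0,0,0],
    [0.005,0,0,0,0,0],
    [0.006,0,0,0,0,0],
    [0.006,0,0,0,0,0]
  ]
}}

```text
t: 18.0
tcp_pos: [0.5762, 0.2196, 0.0513]
tcp_rot: [0.164, 3.135, 0.001]
ft_force: [0.3, -0.1, 0.3]
finger_gap: 0.0426
```

```bash
python3 look.py c1 wrist; python3 - <<'E'
from h import *
import pickle
p=pickle.load(open("c1.pkl","rb"))["wrist"]
c=p["color"][50:200,180:320].copy();c=cv2.resize(c,None,fx=4,fy=4,interpolation=cv2.INTER_CUBIC)
cv2.imwrite("pics/c1c.png",c)
E
```

```text
18.0 [0.57619252 0.2195896  0.0513013 ] [ 0.25841061 -0.05226038  0.25019835] 0.04258197299179844
```

View pics/c1c.png

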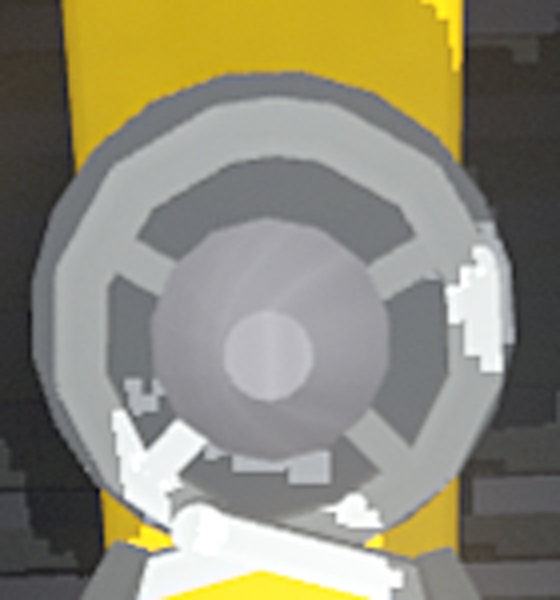

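The ring snapped to near-concentric (rear rim gap 9 px, force gone). Backing off and up.

Emit:
{"name": "send_rows", "arguments": {
  "increments": [
    [-0.015,0,0,0,0,0],
    [-0.03,0,0,0,0,0],
    [-0.03,0,-0.06,0,0,0],
    [-0.02,0,-0.14,0,0,0],
    [0.0,0,-0.22,0,0,0],
    [0.0,0,-0.23,0,0,0],
    [0.0,0,-0.23,0,0,0]
  ]
}}

```text
t: 18.75
tcp_pos: [0.577, 0.2198, 0.1675]
tcp_rot: [0.163, 3.133, 0.003]
ft_force: [0.9, 0.4, -0.3]
finger_gap: 0.043
```

```bash
python3 look.py c2 wrist,side,scene; python3 - <<'E'
from rig import bot
from h import *
import pickle
e=pickle.load(open("c2.pkl","rb"));p=e["wrist"]
print(bot.recognise(p,"small_ring"),bot.recognise(e["scene"],"small_ring"))
a=[]
for n in("wrist","side","scene"):
    h=25 if n!="wrist" else 60
    u=proj(e[n],[.535,.222,.06]).astype(int);print(n,u-h);a.append(cv2.resize(e[n]["color"][u[1]-h:u[1]+h,u[0]-h:u[0]+h],(400,400),interpolation=cv2.INTER_CUBIC))
cv2.imwrite("pics/c2d.png",np.vstack([np.hstack(a[:2]),np.hstack([a[2],a[2]*0])])[:,:]) if 0 else cv2.imwrite("pics/c2d.png",cv2.resize(np.hstack(a),(798,266)))
cv2.imwrite("pics/c2e.png",cv2.resize(a[0],(600,600)))
E
```

```text
18.75 [0.57697599 0.21980179 0.16754713] [ 0.89729771  0.38685434 -0.25529528] 0.04299051265927133
side 187 39 [237.807532    99.65827434]
scene 340 118 [390.37055079 178.75446905]
[{'xyz': [0.6261, -0.0, 0.0088], 'confidence': 0.81}] [{'xyz': [0.6301, -0.0018, 0.0085], 'confidence': 0.7}]
wrist [189  74]
side [200 108]
scene [353 185]
```

View pics/c2e.png

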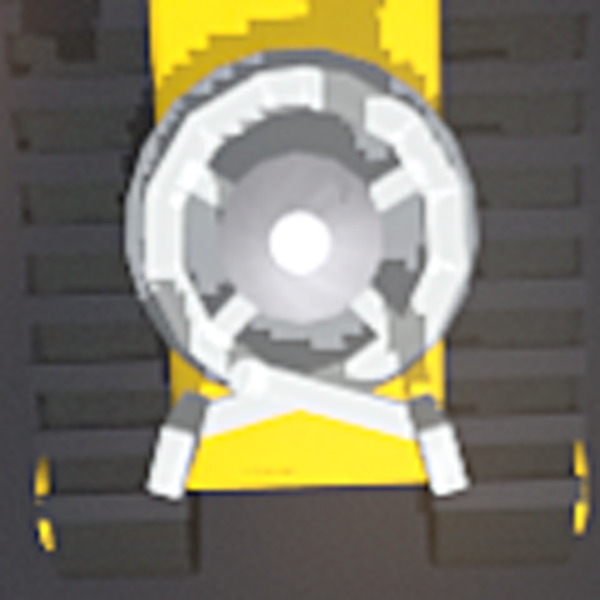

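View pics/c2d.png

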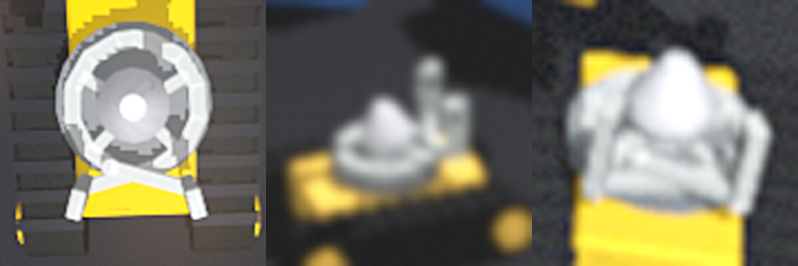

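Seated, concentric, shut and level; the small ring hasn't moved and the gripper is clear. Handing in.

```bash
python3 - <<'E'
from rig import bot
print(bot.finish_job())
E
```

```text
the job is handed in; nothing more can be done
None
```

I handed the job in at about 19 s of the 38 s allowed. The middle-sized ring from the cardboard is now on the post that had none, contracted under its head. No verdict was reported.

**What I did:**
- **First squeeze missed:** The pads closed above the tabs because the real fingertips sit about 38 mm higher than the stated tool frame. Nothing was disturbed. I confirmed this with the other cameras, went lower, and then gripped and spread the ring (13.6 mm finger gap).
- **Placing:** I carried the ring level over the post and lowered it until it touched the turntable at about 9 N. Then I released it in steps.
- **Nudge:** After release it sat about 5 mm off centre and its tabs seemed to creep slightly. I pushed the tabs back gently (about 3 N) until the ring snapped nearly concentric.

**Last checks:**
- **Position:** In the last pictures the ring looks concentric and level, lying on the turntable below the head.
- **Measured before the nudge only:** Tab spacing was 45–46 mm (46 mm when shut), and the tab tops were at z ≈ 0.093 m against an expected 0.092 m. I did not measure these again afterwards.
- **Small ring:** It is within about 2 mm of where it started, inside the detector's error.
- **Gripper:** It is clear of everything, about 115 mm above its placing height.

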